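# Prise open the stir-bar box and hold it tipped

## Robot

A 6-joint arm with a two-finger parallel gripper is mounted at the origin on the work surface. World frame = base frame: x ahead of the robot, y to its left, z up, the work surface at z = 0. Lengths are in m, angles in rad, forces in N, time in s.
With the tool pointing down it reaches from about 0.3 to 0.825 m from the base axis. Payload 5.4 kg.
Tool frame: the origin (TCP) lies at the very end of the fingers, on their centre line; the grasp point (between the pads) lies 19 mm behind it (ctrl.grasp_offset is the distance from the TCP to the grasp point, in m); z points along the fingers, y is the line along which they close (so a half turn about z gives the same grasp; the last joint's range is limited). The gripper opens to 92 mm and grips with 3 to 60 N. Pads are 20 mm wide; open, the fingers measure 128 mm over their backs; the gripper's body (75 mm by 189 mm) begins 69 mm behind the grasp point.
Start: joints at [-1.49, 0.158, 1.597, -0, 1.386, -0.21], TCP at [0.165, -0.551, 0.215] pointing down, gripper open.
Joint ranges: [-2.91, 2.91], [-0.94, 2.29], [0.18, 2.7], [-1.29, 4.43], [0.17, 2.64], [-3, 3]. Speed limits (rad/s): [2.57, 2.57, 3.14, 3.14, 3.14, 3.14].

## Interface

Orientations are given as a rotation vector (axis times angle).
In Python, from plant import readout, cams, ctrl gives the robot as it stands.
- The arm moves only by the tool apply_moves, never from a script. Its argument "plan" is a list of rows, each a list of 2 entries, a list of its own where there are three numbers: the shift along the tool's x, y, z in m, then the turn about the tool's z in rad. A call has 1 to 5 rows; each row shifts and turns the commanded pose from where the row before left it, along the tool's axes as they then stand; what a row does not reach is not made up. A row lasts 1/10 s, in which the tool goes at most 50 mm and 8.59 degrees, less where a joint would pass 70% of its speed; a pose out of reach is approached as far as the arm can. A call with a gripper value outside its range is refused whole. "claw" is the closure in counts, from 0 (fully open) to 255 (shut), set as the call begins (left out, the last holds). The fingers move at their own pace and stop on an object; "squeeze" is the grip in N (left out, the last holds). Time passes only in rows, so rows that do not move let the fingers close. It gives the time, the measured TCP pose, the force, the opening and the grip force at its end, in the units of the state.
- readout.sense(): the state, without advancing time (a new reading comes with each control period).
- cams.get_image(name): name is "scene" or "side" or "wrist"; returns (picture, depth): 420x560x3 uint8, red, green, blue; 420x560 float32, m along the optical axis (not along the pixel's ray), 0 where there is no reading.
- cams.calibration(name): a dict with "K" (3x3 intrinsics, pixels), "distortion" ([k1, k2, p1, p2, k3] as OpenCV has them; the pictures are not rectified), "extrinsics" (4x4, takes a point from world to camera coordinates). Camera axes: x right, y up, looking along -z (the intrinsics and any distortion apply to the point x, -y, -z); pixel columns grow to the right and rows downward; lengths in m; the calibration is good to about 2 mm. A picture is of the moment at which its call begins: read the wrist's pose just before it. calibration takes no time and is no camera call; for the wrist camera it gives the pose at the moment of the call.
- ctrl.sign_off(): hands the job in; it is judged then, once.
The state is a dict: "t": time; "joints": joint angles; "dq": joint speeds; "tau": joint torques, N m; "tool_pos": TCP position; "eef_rot": TCP orientation; "force": force on the tool from outside, world axes, zero at the start; "wrist_torque": the same for the moment, N m; "grip_width": finger opening in m; "grip_force": force on a finger pad.
Only numpy, scipy, OpenCV 4.12 (cv2) and the standard library are available. Lean on these libraries where they do the work, as an engineer would, in place of code of your own. Each camera call takes 0.05 s, during which the arm holds its last target. There are 200 camera calls.

## Task

Prise up the clear hinged lid of the grey stir-bar box with the spatula, working the blade in at the notch in the middle of the front rim, swing the lid up to upright or past it, and lay the spatula flat on the bench, clear of the box. Then take the box by its rim and tilt it well over, where it stands, towards its front right corner (the near right-hand one as the robot sees it) until all four loose stir bars have slid together into that corner, and finish while still holding the box tilted like that, in the fingers and propped on nothing but the bench, so that I can pick the bars out with forceps. Start the lid with the blade and not with the fingers, and leave everything else on the bench where it is.

Things in the scene. Friction and masses are not known exactly. Their poses are not given: they have to be found in the camera images.
- box: Grey plastic stir-bar box, loose, 0.36 kg plus lid 0.09 kg: outside 150 (x) x 200 (y) x 60 mm high, inside 130 x 180, floor 4 mm thick. Origin: centre of its underside; x points to its back (hinge side, away from the robot), y to its left as the robot sees it, z up. Below the rim band the outside steps in by 6 mm: the underside measures 138 x 188 mm.
- rim_left (a point): Middle of the top of the box's left rim (x 0, y +95, z 60 mm of the box; axes the box's). The upper 26 mm of all four walls is a solid band 10 mm thick with upright inner and outer faces, which can be pinched from above.
- notch (a point): Middle of the notch in the box's front rim: a gap 64 mm wide (along y) and 10 mm high (z 50 to 60 mm of the box) cut right through the 10 mm rim, closed above by the lid. This point lies in the outer front face, half-way up the gap; its axes are the box's.
- lid (a joint): Angle of the box's clear, flat lid (150 x 200 x 4 mm, 0.09 kg, lying on the rim, edges flush with it): 0 shut, 1.57 upright, 2.0 fully back at its stop. The hinge runs along the top of the back rim; it is stiff (0.11 N m of friction), so the lid stays where it is left. Lifting it at the notch takes about 1.5 N.
- hinge (a point): Middle of the lid's hinge line, on the underside of the lid: x = +75 mm, z = 60 mm of the box.
- corner (a point): The inner front right corner of the box where the bars must gather, 6 mm above the inner floor: x = -65, y = -90, z = 10 mm of the box. Its axes are the box's.
- back_left (a point): The opposite lower outer corner of the box: x = +69, y = +94, z = 0 mm of the box.
- bar0_mid (a point): Centre of one of the four identical white PTFE-coated stir bars lying loose on the box's inner floor: round bar 12 mm thick and 30 mm long with round ends, 12 g, slippery on the smooth box (friction about 0.2), long axis = its x.
- bar1_mid (a point): Centre of one of the four identical white PTFE-coated stir bars lying loose on the box's inner floor: round bar 12 mm thick and 30 mm long with round ends, 12 g, slippery on the smooth box (friction about 0.2), long axis = its x.
- bar2_mid (a point): Centre of one of the four identical white PTFE-coated stir bars lying loose on the box's inner floor: round bar 12 mm thick and 30 mm long with round ends, 12 g, slippery on the smooth box (friction about 0.2), long axis = its x.
- bar3_mid (a point): Centre of one of the four identical white PTFE-coated stir bars lying loose on the box's inner floor: round bar 12 mm thick and 30 mm long with round ends, 12 g, slippery on the smooth box (friction about 0.2), long axis = its x.
- spatula: Spatula, loose on the bench, 70 g: wooden grip 105 mm long, 14 wide, 16 high and, in line with it, a flat steel blade 105 mm long, 20 wide, 2 thick, half-way up the grip (z = 8 mm). Origin: on its underside where grip and blade meet; x points along the blade to its tip, z up. It and the forceps may change sides of the box.
- spatula_grip (a point): Point to hold the spatula: on the axis of its wooden grip, half-way up (8 mm above its underside), 30 mm behind where grip and blade meet and near its balance point.
- spatula_tip (a point): Front end of the spatula's blade, 135 mm ahead of the grip point and level with it.
- forceps: Steel forceps, 180 mm long, 20 mm wide, 10 mm high, lying on the bench; origin near their middle, x towards the points. Bystander.
- comb_long: Ivory gel comb, 165 mm long, lying flat, 14 mm high; origin in the middle of its spine. Bystander.
- comb_short: Ivory gel comb, 100 mm long, lying flat, 14 mm high; origin in the middle of its spine. Bystander.
- cast_tray: Ivory gel casting tray 170 x 142 x 28 mm; origin at the centre of its underside. Bystander.
- microtube: Small clear plastic tube 45 mm long, 13 mm thick, lying on the bench; origin near its cap. Bystander.
- vial: Small amber jar, diameter 32 mm, 55 mm tall; origin at the centre of its foot. Bystander.
Mind the look-alikes: they are no part of the job. There is more than one size of the spatula; the one meant has the size given above.

How it is judged:
By the outcome, as a careful person would: the job done as asked, in the order asked, and still so for the second after the job is handed in, while the arm keeps its last pose, push and grip.
It also fails if it takes over 72 s, if anything falls off the work surface, if the arm or the gripper's body presses on something with over 40 N, if the wrist force passes 120 N, or if a joint passes its speed limit or range.

## Working session

There is one attempt and no reset: what is moved stays moved. The work goes in short steps, Python scripts to look and compute and a tool call to move; the robot and the scene stay as the last step left them, time stands still between calls to the robot, and variables do not carry over. Pictures are saved under pics/ and viewed, at most 10 in all, crops included, and the job is handed in when it is done.

Besides the shell and the picture viewer there is one more tool, called after "Call:" as name(argument=value, ...) on one line, values as JSON. apply_moves: Moves the arm, as the interface text tells. Its arguments: {"type":"object","properties":{"plan":{"type":"array","items":{"type":"array"}},"claw":{"type":"number"},"squeeze":{"type":"number"}},"required":["plan"]}

```bash
mkdir -p pics; cat > h.py <<'E'
import numpy as np, cv2
from plant import readout, cams, ctrl
from scipy.spatial.transform import Rotation as R
def snap(n):
    c=cams.calibration(n); im,d=cams.get_image(n)
    np.savez(f'pics/{n}.npz',im=im,d=d,K=c['K'],D=c['distortion'],E=c['extrinsics']); return im,d,c
def load(n):
    z=np.load(f'pics/{n}.npz'); return z['im'],z['d'],dict(K=z['K'],distortion=z['D'],extrinsics=z['E'])
def ray(c,px):
    u=cv2.undistortPoints(np.array([[px]],float),np.array(c['K']),np.array(c['distortion']))[0,0]
    T=np.linalg.inv(c['extrinsics']); return T[:3,3],T[:3,:3]@np.array([u[0],-u[1],-1])
def atz(c,px,z):
    o,r=ray(c,px); return o+r*(z-o[2])/r[2]
def pt(c,px,d):
    o,r=ray(c,px); return o+r*d
def tri(*cp):
    A=np.zeros((3,3));b=np.zeros(3)
    for c,p in cp:
        o,r=ray(c,p); r=r/np.linalg.norm(r); M=np.eye(3)-np.outer(r,r); A+=M;b+=M@o
    x=np.linalg.solve(A,b)
    return x
def proj(c,X):
    p=np.asarray(c['extrinsics'])@np.append(X,1); 
    return cv2.projectPoints(np.array([[p[0],-p[1],-p[2]]]),np.zeros(3),np.zeros(3),np.array(c['K']),np.array(c['distortion']))[0][0,0]
def save(im,f,s=1,crop=None):
    if crop: x0,y0,x1,y1=crop; im=im[y0:y1,x0:x1]
    cv2.imwrite(f,cv2.resize(im[...,::-1],None,fx=s,fy=s,interpolation=cv2.INTER_CUBIC))
E
python3 - <<'E'
from h import *
s=readout.sense();print(s,ctrl.grasp_offset)
a=[snap(n)[0] for n in('scene','side')]
for n in('scene','side'):
    c=load(n)[2];T=np.linalg.inv(c['extrinsics']);print(n,T.round(3))
save(a[0],'pics/a1.png',1.4);save(a[1],'pics/a2.png',1.4)
E
```

```text
{'t': 0.0, 'joints': array([-1.49006278e+00,  1.59050377e-01,  1.59821041e+00, -4.68955931e-05,
        1.38621529e+00, -2.10103806e-01]), 'dq': array([ 1.17202213e-03,  7.48186777e-04, -1.36967842e-03,  1.34707913e-04,
       -5.37712742e-05, -7.82462810e-04]), 'tau': array([ 3.72285531e-04, -3.85572946e+01, -3.22107518e+01,  7.00572389e-02,
        3.80925473e-02, -1.45936151e-04]), 'tool_pos': array([ 0.16479515, -0.55022328,  0.21362912]), 'eef_rot': array([-3.10656959e+00, -4.54978471e-01, -1.18917325e-04]), 'force': array([ 0.15846863, -0.24103309, -0.04783008]), 'wrist_torque': array([-0.00023406,  0.01559309,  0.02541618]), 'grip_force': 0.0, 'grip_width': 0.09235071779928018} 0.0187
scene [[ 0.542 -0.508  0.67   1.592]
 [ 0.84   0.33  -0.43  -0.612]
 [-0.003  0.796  0.605  1.084]
 [ 0.     0.     0.     1.   ]]
side [[-0.978  0.125 -0.165  0.244]
 [-0.207 -0.606  0.768  1.285]
 [-0.004  0.786  0.618  1.059]
 [ 0.     0.     0.     1.   ]]
```

View pics/a1.png

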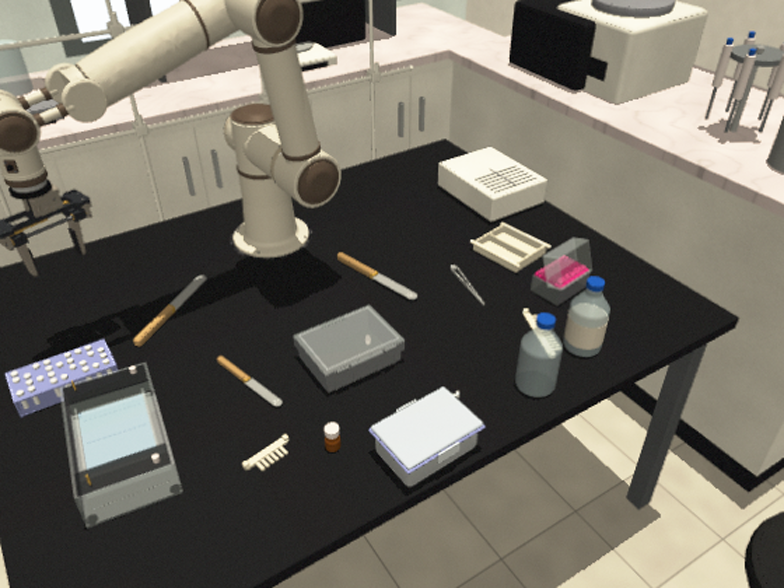

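View pics/a2.png

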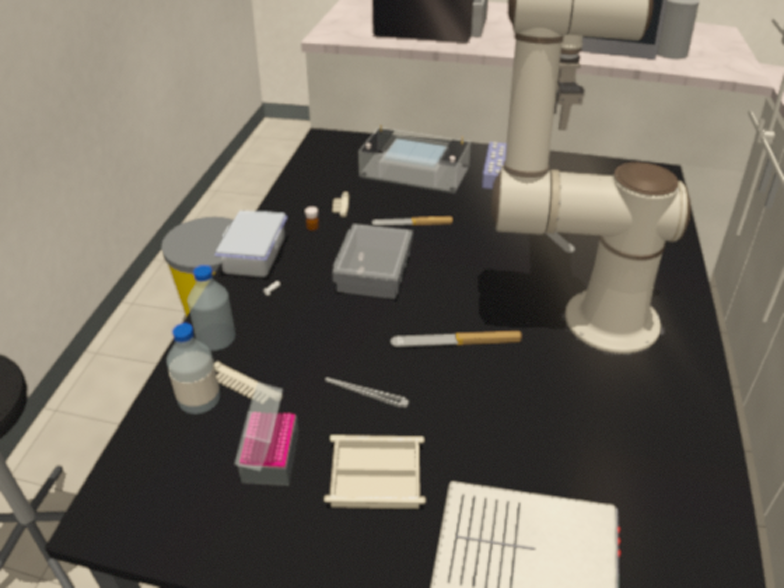

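```bash
python3 - <<'E'
from h import *
a=load('scene')[0];b=load('side')[0]
save(a,'pics/b1.png',3.4,(90,165,320,315));save(b,'pics/b2.png',4,(225,145,385,260))
for n,P in (('scene',[(136,345),(205,277),(338,256),(415,297),(219,360),(281,404)]),('side',[(521,337),(392,343),(375,222),(452,220)])):
    c=load(n)[2]; q=[atz(c,(p[0]/1.4,p[1]/1.4),0.008) for p in P]
    for i in range(0,len(q),2): print(n,q[i].round(3),q[i+1].round(3),np.linalg.norm(q[i]-q[i+1]).round(3))
E
```

```text
scene [ 0.266 -0.46   0.008] [ 0.099 -0.233  0.008] 0.282
scene [0.204 0.106 0.008] [0.468 0.18  0.008] 0.275
scene [ 0.418 -0.32   0.008] [ 0.616 -0.262  0.008] 0.207
side [0.2   0.106 0.008] [0.469 0.18  0.008] 0.279
side [ 0.607 -0.268  0.008] [ 0.409 -0.319  0.008] 0.204
```

View pics/b1.png

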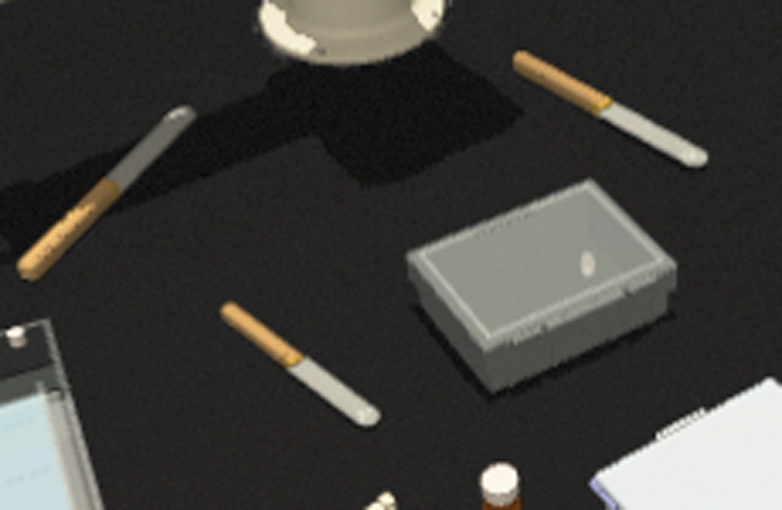

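View pics/b2.png

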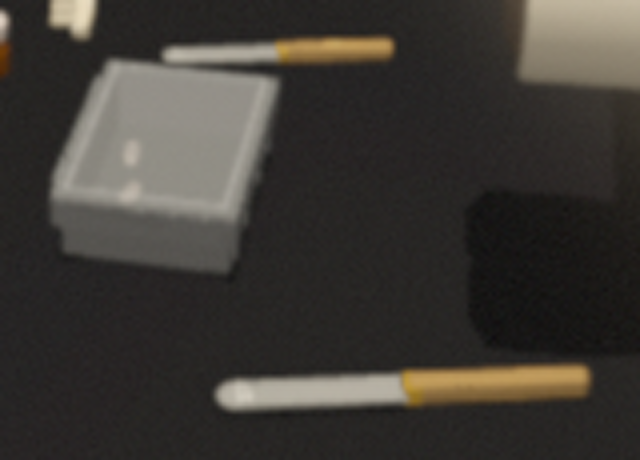

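```bash
python3 - <<'E'
from h import *
c1=load('scene')[2];c2=load('side')[2]
f1=lambda p:(90+p[0]/3.4,165+p[1]/3.4); f2=lambda p:(225+p[0]/4,145+p[1]/4)
N=dict(FR=((408,258),(280,78)),FL=((590,180),(238,214)),BL=((677,265),(52,197)),BR=((487,340),(110,62)),gb=((228,310),(391,48)),jn=((296,361),(278,52)),tip=((372,417),(165,55)))
for k,(p,q) in N.items():
    z=.064 if k.isupper() else .008
    print(k,tri((c1,f1(p)),(c2,f2(q))).round(4),atz(c1,f1(p),z).round(4),atz(c2,f2(q),z).round(4))
E
```

```text
FR [ 0.4909 -0.1681  0.0603] [ 0.5    -0.1687  0.064 ] [ 0.4877 -0.168   0.064 ]
FL [0.4884 0.03   0.0636] [0.4933 0.0305 0.064 ] [0.4861 0.0264 0.064 ]
BL [0.6376 0.0337 0.0615] [0.6423 0.0327 0.064 ] [0.6353 0.0347 0.064 ]
BR [ 0.636 -0.16   0.066] [ 0.6337 -0.1592  0.064 ] [ 0.637  -0.1626  0.064 ]
gb [ 0.4107 -0.3174  0.0074] [ 0.4145 -0.3168  0.008 ] [ 0.4093 -0.3197  0.008 ]
jn [ 0.5109 -0.291   0.0082] [ 0.511  -0.2909  0.008 ] [ 0.5109 -0.2916  0.008 ]
tip [ 0.6116 -0.2636  0.0093] [ 0.6104 -0.2632  0.008 ] [ 0.6121 -0.2656  0.008 ]
```

Three spatulas: A (170,310) and B (375,275) in the first scene picture measure about 280 mm. C (250,380) measures about 207 mm, close to the 210 mm described, so C is the one meant, as the enlarged crops confirm. The box is at about (0.563, -0.066), nearly square to the base, with its notch side towards the robot.

Call:
apply_moves(plan=[[[0.0376, -0.015, 0.0], 0.003], [[0.0376, -0.015, 0.0], 0.003], [[0.0376, -0.015, 0.0], 0.003], [[0.0376, -0.015, 0.0], 0.003], [[0.0376, -0.015, 0.0], 0.003]], claw=110)

```text
t: 0.6
tool_pos: [0.3251, -0.4246, 0.2142]
eef_rot: [-3.111, -0.431, 0.0]
force: [-0.4, -0.7, -0.0]
grip_width: 0.0543
grip_force: 0.0
```

Call:
apply_moves(plan=[[[0.0376, -0.015, 0.0], 0.003], [[0.0376, -0.015, 0.0], 0.003], [[0.0376, -0.015, 0.0], 0.003], [[0.0376, -0.015, 0.0], 0.003], [[0.0376, -0.015, 0.0], 0.003]])

```text
t: 1.1
tool_pos: [0.4864, -0.3022, 0.2142]
eef_rot: [-3.114, -0.408, 0.001]
force: [0.5, -0.3, 0.1]
grip_width: 0.0521
grip_force: 0.0
```

```bash
python3 - <<'E'
from h import *
s=readout.sense();print(s['t'],s['tool_pos'],R.from_rotvec(s['eef_rot']).as_matrix().round(3),s['grip_width'])
im,d,c=snap('wrist');T=np.linalg.inv(c['extrinsics']);print(T.round(3))
save(im,'pics/c1.png',1.4)
for p in [(0.4107,-.3174,.008),(.511,-.291,.008),(.6116,-.2636,.008)]: print(proj(c,p)*1.4)
E
```

```text
1.1 [ 0.48637783 -0.30222129  0.21418319] [[ 0.966  0.258 -0.001]
 [ 0.258 -0.966  0.   ]
 [-0.    -0.001 -1.   ]] 0.05212944044086278
[[ 0.259  0.932  0.252  0.557]
 [-0.966  0.25   0.068 -0.283]
 [ 0.    -0.261  0.965  0.384]
 [ 0.     0.     0.     1.   ]]
[382.3272975  339.60097922]
[382.44740123 233.37453838]
[381.55119428 110.42090182]
```

View pics/c1.png

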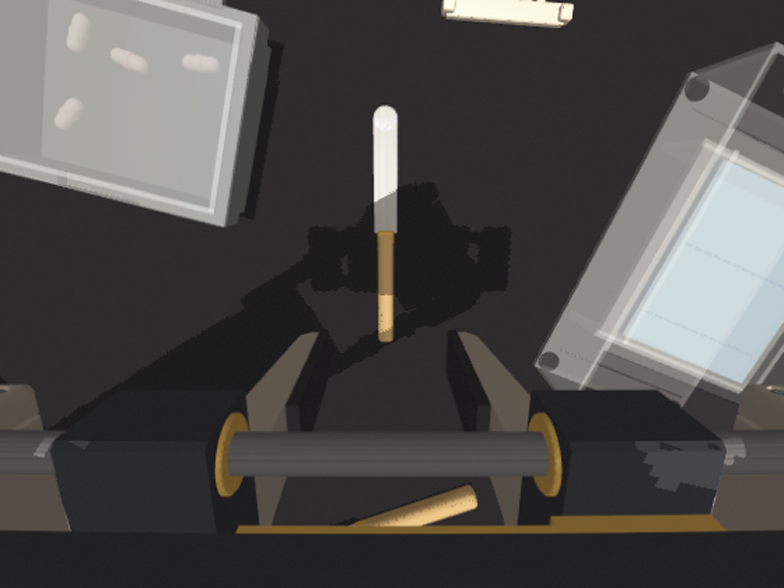

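Call:
apply_moves(plan=[[[-0.0035, -0.0018, 0.045], 0], [[0, 0, 0.048], 0], [[0, 0, 0.048], 0], [[0, 0, 0.045], 0], [[0, 0, 0.0225], 0]])

```text
t: 1.65
tool_pos: [0.4786, -0.3002, 0.0012]
eef_rot: [-3.109, -0.408, 0.008]
force: [-0.6, 0.6, 1.3]
grip_width: 0.0525
grip_force: 0.0
```

Call:
apply_moves(plan=[[[0, 0, 0], 0], [[0, 0, 0], 0], [[0, 0, 0], 0], [[0, 0, 0], 0], [[0, 0, 0], 0]], claw=255, squeeze=50)

```text
t: 2.15
tool_pos: [0.4817, -0.3029, 0.0065]
eef_rot: [3.115, 0.408, 0.001]
force: [-0.4, -0.1, -0.2]
grip_width: 0.0144
grip_force: 0.2
```

Call:
apply_moves(plan=[[[0, 0, 0], 0], [[0, 0, -0.02], 0], [[0, 0, -0.03], 0], [[0, 0, -0.04], 0], [[0, 0, -0.04], 0]])

```text
t: 2.65
tool_pos: [0.481, -0.3023, 0.137]
eef_rot: [-3.114, -0.408, 0.001]
force: [0.0, -0.1, 0.4]
grip_width: 0.0132
grip_force: 50.0
```

```bash
python3 - <<'E'
from h import *
s=readout.sense();print(s['t'],s['tool_pos'],s['eef_rot'],s['grip_width'],s['force'])
im,d,c=snap('wrist');snap('scene');snap('side')
a=im;b=load('side')[0][130:270,210:385]
cv2.imwrite('pics/c2.png',np.hstack([cv2.resize(a,(480,360)),cv2.resize(b,None,fx=320/175,fy=360/140,interpolation=2)])[...,::-1])
E
```

```text
2.65 [ 0.48102615 -0.30232241  0.13697904] [-3.11391742e+00 -4.08391151e-01  1.30484974e-03] 0.013187640760288315 [ 0.00147623 -0.06212706  0.36041041]
```

View pics/c2.png

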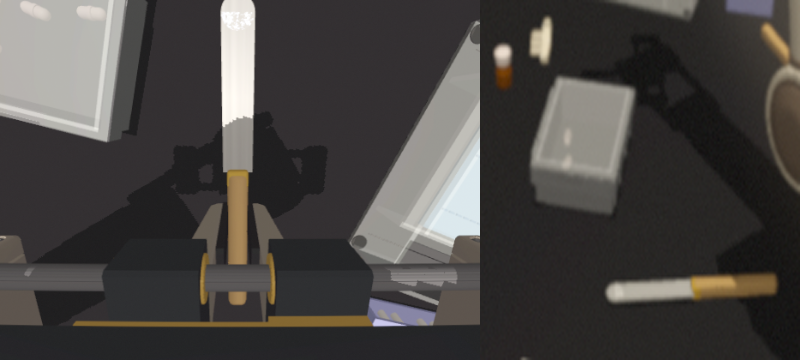

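```bash
python3 - <<'E'
from h import *
im,d,c=load('wrist');s=560/480
for p in [(237,4),(237,30),(237,60),(237,100),(237,140),(237,160),(237,185),(237,220)]:
    q=(p[0]*s,p[1]*s); z=np.median(d[int(q[1])-1:int(q[1])+2,int(q[0])-1:int(q[0])+2]); print(p,pt(c,q,z).round(4))
for y in (40,120):
    row=d[int(y*s)]; u=[i for i in range(200,340) if 0<row[i]<np.median(row[274:279])+.03 and row[i]>np.median(row[274:279])-.03]
    for i in (u[0],u[-1]): print(y,i,pt(c,(i,y*s),row[i]).round(4))
# box corner FR top in the wrist picture, and BR
for p in [(107,141),(136,0)]: print(atz(c,(p[0]*s,p[1]*s),.064).round(4))
# lid plane check by depth
print(pt(c,(60*s,70*s),d[int(70*s),int(60*s)]),pt(c,(112*s,90*s),d[int(90*s),int(112*s)]))
E
```

```text
(237, 4) [ 0.6102 -0.2677  0.1391]
(237, 30) [ 0.597  -0.2712  0.1387]
(237, 60) [ 0.5808 -0.2756  0.1394]
(237, 100) [ 0.5581 -0.2816  0.1396]
(237, 140) [ 0.5335 -0.2882  0.1392]
(237, 160) [ 0.5206 -0.2917  0.1399]
(237, 185) [ 0.5055 -0.2957  0.1462]
(237, 220) [ 0.4813 -0.3022  0.1468]
40 258 [ 0.5889 -0.2635  0.1402]
40 296 [ 0.5941 -0.2824  0.1396]
120 259 [ 0.5435 -0.2755  0.1394]
120 294 [ 0.5486 -0.2943  0.1398]
[ 0.4921 -0.1693  0.064 ]
[ 0.6174 -0.1772  0.064 ]
[ 0.54504139 -0.11846562  0.06273854] [ 0.53989616 -0.16739863  0.06353878]
```

```bash
cat >> h.py <<'E'
def rows(wps,n):
    """wps: list of (x,y,z,yaw); n rows for each leg; prints tool-axis rows from the measured pose"""
    s=readout.sense();M=R.from_rotvec(s['eef_rot']).as_matrix();p=np.array(s['tool_pos']);psi=np.arctan2(M[1,0],M[0,0])
    print('from',p.round(4),psi.round(4),'t',s['t'])
    for w,k in zip(wps,n):
        q=np.array(w[:3]);dp=(q-p)/k;dy=(w[3]-psi)/k;out=[]
        for i in range(k):
            x=np.array([np.cos(psi),np.sin(psi)]);y=np.array([x[1],-x[0]])
            out.append([[round(float(dp[:2]@x),4),round(float(dp[:2]@y),4),round(float(-dp[2]),4)],round(float(-dy),4)]);psi+=dy
        p=q;print(out)
E
python3 -c "
from h import *
rows([(.32,-.069,.12,.015),(.3245,-.069,.054,.015)],[8,3])"
```

```text
from [ 0.4833 -0.3045  0.1397] 0.2609 t 2.8
[[[-0.0121, -0.0337, 0.0025], 0.0307], [[-0.0132, -0.0333, 0.0025], 0.0307], [[-0.0142, -0.0329, 0.0025], 0.0307], [[-0.0152, -0.0325, 0.0025], 0.0307], [[-0.0162, -0.032, 0.0025], 0.0307], [[-0.0171, -0.0315, 0.0025], 0.0307], [[-0.0181, -0.0309, 0.0025], 0.0307], [[-0.019, -0.0303, 0.0025], 0.0307]]
[[[0.0015, 0.0, 0.022], 0.0], [[0.0015, 0.0, 0.022], 0.0], [[0.0015, 0.0, 0.022], 0.0]]
```

Call:
apply_moves(plan=[[[-0.012, -0.0335, 0.0025], 0.0307], [[-0.013, -0.0333, 0.0025], 0.0307], [[-0.014, -0.033, 0.0025], 0.0307], [[-0.015, -0.0325, 0.0025], 0.0307], [[-0.016, -0.032, 0.0025], 0.0307]], squeeze=60)

```text
t: 3.3
tool_pos: [0.3784, -0.1536, 0.1216]
eef_rot: [-3.135, -0.166, 0.004]
force: [0.4, 0.1, -0.3]
grip_width: 0.0137
grip_force: 60.0
```

Call:
apply_moves(plan=[[[-0.017, -0.0315, 0.0025], 0.0307], [[-0.018, -0.031, 0.0025], 0.0307], [[-0.019, -0.0303, 0.0025], 0.0307], [[0, 0, 0], 0], [[0, 0, 0], 0]])

```text
t: 3.8
tool_pos: [0.3187, -0.0666, 0.1151]
eef_rot: [-3.141, -0.026, 0.001]
force: [1.0, -0.7, -1.0]
grip_width: 0.0133
grip_force: 60.0
```

```bash
python3 - <<'E'
from h import *
rows([(.3245,-.069,.054,.015)],[4])
im,d,c=snap('wrist'); save(im,'pics/d1.png',1.4)
s=readout.sense()
for px in [(280,y) for y in (60,100,140)]: print(px,d[px[1],px[0]],pt(c,px,d[px[1],px[0]]).round(4))
print(s['tool_pos'])
E
```

```text
from [ 0.3187 -0.0666  0.1151] 0.0164 t 3.8
[[[0.0014, 0.0006, 0.0153], 0.0003], [[0.0014, 0.0006, 0.0153], 0.0003], [[0.0014, 0.0006, 0.0153], 0.0003], [[0.0014, 0.0006, 0.0153], 0.0003]]
(280, 60) 0.15355282 [ 0.4271 -0.0665  0.1166]
(280, 100) 0.15751778 [ 0.4071 -0.0669  0.1179]
(280, 140) 0.16378067 [ 0.3861 -0.0673  0.1171]
[ 0.31929353 -0.06720859  0.11558837]
```

View pics/d1.png

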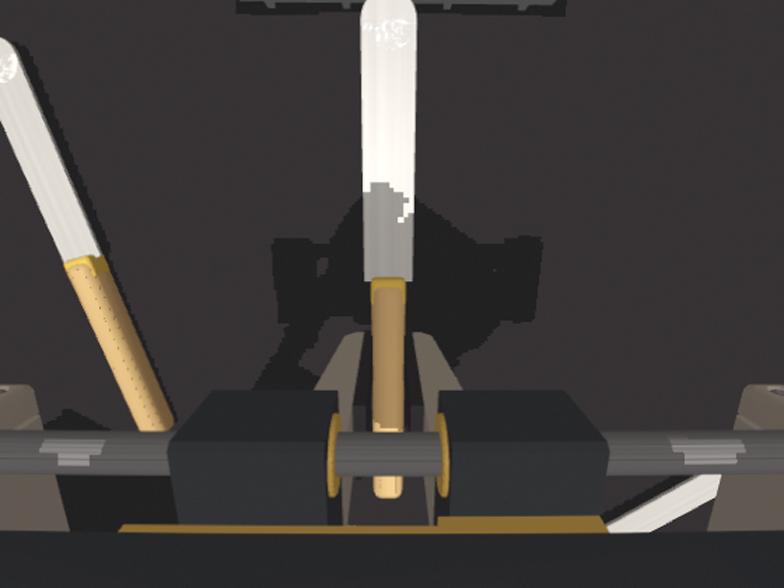

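Call:
apply_moves(plan=[[[0.001, 0.001, 0.0155], 0], [[0.001, 0.001, 0.0155], 0], [[0.001, 0.001, 0.0155], 0], [[0.001, 0, 0.0153], 0], [[0, 0, 0], 0]])

```text
t: 4.35
tool_pos: [0.3222, -0.0698, 0.0525]
eef_rot: [-3.139, -0.022, 0.007]
force: [-0.1, -0.1, -1.3]
grip_width: 0.0132
grip_force: 60.0
```

```bash
python3 - <<'E'
from h import *
rows([(.386,-.070,.054,.015)],[6])
im,d,c=snap('side');s=readout.sense();print(s['tool_pos'])
save(im,'pics/d2.png',5,(225,150,375,240))
E
```

```text
from [ 0.3222 -0.0698  0.0525] 0.0143 t 4.35
[[[0.0106, 0.0002, -0.0003], -0.0001], [[0.0106, 0.0002, -0.0003], -0.0001], [[0.0106, 0.0002, -0.0003], -0.0001], [[0.0106, 0.0002, -0.0003], -0.0001], [[0.0106, 0.0002, -0.0003], -0.0001], [[0.0106, 0.0002, -0.0003], -0.0001]]
[ 0.32289136 -0.07012331  0.05355722]
```

View pics/d2.png

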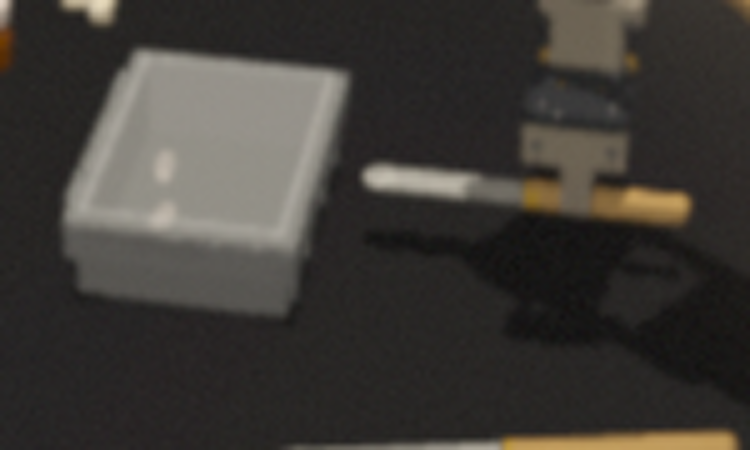

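Call:
apply_moves(plan=[[[0.0105, 0, 0], 0], [[0.0105, 0, 0], 0], [[0.0105, 0, 0], 0], [[0.0105, 0, 0], 0], [[0.0105, 0, 0], 0]])

```text
t: 4.9
tool_pos: [0.3774, -0.07, 0.0553]
eef_rot: [3.141, 0.023, 0.002]
force: [-0.7, 1.1, -1.0]
grip_width: 0.0133
grip_force: 60.0
```

Call:
apply_moves(plan=[[[0.0105, 0, 0], 0], [[0, 0, 0], 0], [[0, 0, 0], 0]])

```text
t: 5.2
tool_pos: [0.3867, -0.0694, 0.0548]
eef_rot: [3.141, 0.024, 0.0]
force: [-0.3, -0.0, -0.8]
grip_width: 0.0131
grip_force: 60.0
```

```bash
python3 - <<'E'
from h import *
th=np.linspace(0,1.95,31); s=.116
x=.638-s*np.cos(th)-.1355; z=.0577+s*np.sin(th)
x0,z0=.3865,.0548
for i in range(0,31,5):
    r=[]
    for j in range(i,min(i+5,31)):
        r.append((round(x[j]-x0,3),round(z0-z[j],3))); x0+=r[-1][0]; z0-=r[-1][1]
    print(th[min(i+4,30)].round(2),r,round(x0,3),round(z0,3))
E
```

```text
0.26 [(np.float64(0.0), np.float64(-0.003)), (np.float64(0.0), np.float64(-0.007)), (np.float64(0.001), np.float64(-0.008)), (np.float64(0.001), np.float64(-0.007)), (np.float64(0.002), np.float64(-0.008))] 0.39 0.088
0.58 [(np.float64(0.002), np.float64(-0.007)), (np.float64(0.003), np.float64(-0.007)), (np.float64(0.003), np.float64(-0.007)), (np.float64(0.003), np.float64(-0.007)), (np.float64(0.004), np.float64(-0.006))] 0.406 0.122
0.91 [(np.float64(0.005), np.float64(-0.006)), (np.float64(0.004), np.float64(-0.006)), (np.float64(0.006), np.float64(-0.005)), (np.float64(0.005), np.float64(-0.006)), (np.float64(0.006), np.float64(-0.004))] 0.432 0.149
1.24 [(np.float64(0.006), np.float64(-0.005)), (np.float64(0.006), np.float64(-0.004)), (np.float64(0.007), np.float64(-0.004)), (np.float64(0.007), np.float64(-0.003)), (np.float64(0.007), np.float64(-0.002))] 0.465 0.167
1.56 [(np.float64(0.007), np.float64(-0.003)), (np.float64(0.007), np.float64(-0.001)), (np.float64(0.008), np.float64(-0.002)), (np.float64(0.007), np.float64(-0.001)), (np.float64(0.008), np.float64(0.0))] 0.502 0.174
1.88 [(np.float64(0.007), np.float64(0.0)), (np.float64(0.008), np.float64(0.001)), (np.float64(0.007), np.float64(0.001)), (np.float64(0.008), np.float64(0.002)), (np.float64(0.007), np.float64(0.002))] 0.539 0.168
1.95 [(np.float64(0.007), np.float64(0.002))] 0.546 0.166
```

Call:
apply_moves(plan=[[[0, 0, -0.003], 0], [[0, 0, -0.007], 0], [[0.001, 0, -0.008], 0], [[0.001, 0, -0.007], 0], [[0.002, 0, -0.008], 0]])

```text
t: 5.7
tool_pos: [0.39, -0.0689, 0.0878]
eef_rot: [-3.141, -0.024, 0.001]
force: [-0.7, -0.1, -2.4]
grip_width: 0.0133
grip_force: 60.0
```

Call:
apply_moves(plan=[[[0.002, 0, -0.007], 0], [[0.003, 0, -0.007], 0], [[0.003, 0, -0.007], 0], [[0.003, 0, -0.007], 0], [[0.004, 0, -0.006], 0]])

```text
t: 6.2
tool_pos: [0.4059, -0.0688, 0.122]
eef_rot: [3.141, 0.024, 0.001]
force: [-0.8, 0.1, -2.3]
grip_width: 0.013
grip_force: 60.0
```

```bash
python3 - <<'E'
from h import *
s=readout.sense();print(s['t'],s['tool_pos'],s['force'],s['wrist_torque'])
im,d,c=snap('side');im2=snap('scene')[0]
a=cv2.resize(im[120:240,225:385],(400,300),interpolation=2);b=cv2.resize(im2[150:300,150:350],(400,300),interpolation=2)
cv2.imwrite('pics/e1.png',np.hstack([a,b])[...,::-1])
E
```

```text
6.2 [ 0.40588731 -0.06880594  0.1220105 ] [-0.80594552  0.09095533 -2.29587555] [ 0.04323652  0.3660833  -0.01757323]
```

View pics/e1.png

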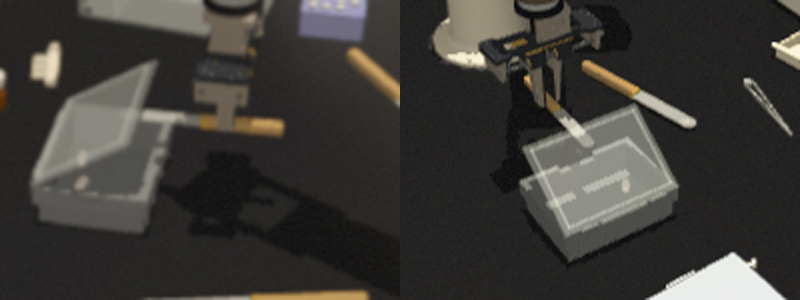

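The picture shows the blade under the lid, with the lid up about 35° and the spatula level in the fingers. Continuing the arc.

Call:
apply_moves(plan=[[[0.005, 0, -0.006], 0], [[0.004, 0, -0.006], 0], [[0.006, 0, -0.005], 0], [[0.005, 0, -0.006], 0], [[0.006, 0, -0.004], 0]])

```text
t: 6.8
tool_pos: [0.4321, -0.0685, 0.149]
eef_rot: [3.141, 0.024, 0.001]
force: [-1.1, 0.6, -1.2]
grip_width: 0.0128
grip_force: 60.0
```

Call:
apply_moves(plan=[[[0.006, 0, -0.005], 0], [[0.006, 0, -0.004], 0], [[0.007, 0, -0.004], 0], [[0.007, 0, -0.003], 0], [[0.007, 0, -0.002], 0]])

```text
t: 7.3
tool_pos: [0.4651, -0.0679, 0.1666]
eef_rot: [3.141, 0.024, 0.001]
force: [-1.6, 0.2, -1.4]
grip_width: 0.0133
grip_force: 60.0
```

Call:
apply_moves(plan=[[[0.007, 0, -0.003], 0], [[0.007, 0, -0.001], 0], [[0.008, 0, -0.002], 0], [[0.007, 0, -0.001], 0], [[0.008, 0, 0], 0]])

```text
t: 7.8
tool_pos: [0.502, -0.0673, 0.1734]
eef_rot: [3.141, 0.024, 0.0]
force: [-1.4, 0.1, -0.6]
grip_width: 0.0131
grip_force: 60.0
```

Call:
apply_moves(plan=[[[0.007, 0, 0], 0], [[0.008, 0, 0.001], 0], [[0.007, 0, 0.001], 0], [[0.008, 0, 0.002], 0], [[0.007, 0, 0.002], 0]])

```text
t: 8.3
tool_pos: [0.5391, -0.0667, 0.1671]
eef_rot: [-3.141, -0.024, -0.0]
force: [-1.1, -1.2, -1.0]
grip_width: 0.013
grip_force: 60.0
```

```bash
python3 - <<'E'
from h import *
s=readout.sense();print(s['t'],s['tool_pos'],s['force'],s['wrist_torque'])
im,d,c=snap('side');im2=snap('scene')[0]
a=cv2.resize(im[120:240,225:385],(400,300),interpolation=2);b=cv2.resize(im2[150:300,150:350],(400,300),interpolation=2)
cv2.imwrite('pics/e2.png',np.hstack([a,b])[...,::-1])
E
```

```text
8.3 [ 0.53909034 -0.06673412  0.16712313] [-1.0836864  -1.24590642 -1.02086198] [-0.07044636  0.18158997 -0.0486621 ]
```

View pics/e2.png

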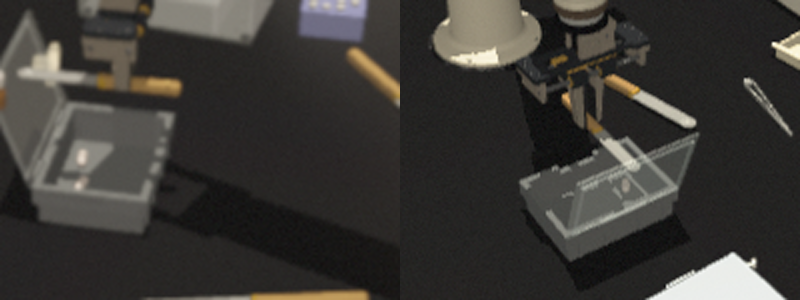

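Call:
apply_moves(plan=[[[0.005, 0, 0.002], 0], [[0.005, 0, 0.002], 0], [[0, 0, 0], 0], [[-0.02, 0, 0], 0], [[-0.04, 0, 0], 0]])

```text
t: 8.9
tool_pos: [0.4893, -0.0679, 0.1637]
eef_rot: [3.141, 0.025, 0.003]
force: [-1.0, -0.3, 0.3]
grip_width: 0.0132
grip_force: 60.0
```

```bash
python3 -c "
from h import *
rows([(.482,-.302,.13,.26),(.482,-.302,.009,.26)],[8,5])"
```

```text
from [ 0.4893 -0.0679  0.1637] 0.0159 t 8.9
[[[-0.0014, 0.0292, 0.0042], -0.0305], [[-0.0023, 0.0292, 0.0042], -0.0305], [[-0.0032, 0.0291, 0.0042], -0.0305], [[-0.004, 0.029, 0.0042], -0.0305], [[-0.0049, 0.0289, 0.0042], -0.0305], [[-0.0058, 0.0287, 0.0042], -0.0305], [[-0.0067, 0.0285, 0.0042], -0.0305], [[-0.0075, 0.0283, 0.0042], -0.0305]]
[[[0.0, 0.0, 0.0242], -0.0], [[0.0, 0.0, 0.0242], -0.0], [[0.0, 0.0, 0.0242], -0.0], [[0.0, 0.0, 0.0242], -0.0], [[0.0, 0.0, 0.0242], -0.0]]
```

Call:
apply_moves(plan=[[[-0.0014, 0.0292, 0.0042], -0.0305], [[-0.0023, 0.0292, 0.0042], -0.0305], [[-0.0032, 0.0291, 0.0042], -0.0305], [[-0.004, 0.029, 0.0042], -0.0305], [[-0.005, 0.0289, 0.0042], -0.0305]])

```text
t: 9.4
tool_pos: [0.4836, -0.2151, 0.1424]
eef_rot: [3.13, 0.265, 0.001]
force: [1.1, 0.3, -0.1]
grip_width: 0.0128
grip_force: 60.0
```

Call:
apply_moves(plan=[[[-0.0058, 0.0287, 0.0042], -0.0305], [[-0.0067, 0.0285, 0.0042], -0.0305], [[-0.0075, 0.0283, 0.0042], -0.0305], [[0, 0, 0.02], 0], [[0, 0, 0.03], 0]])

```text
t: 9.9
tool_pos: [0.4822, -0.3041, 0.0812]
eef_rot: [3.111, 0.403, 0.006]
force: [0.7, 0.3, -1.3]
grip_width: 0.0131
grip_force: 60.0
```

Call:
apply_moves(plan=[[[0, 0, 0.03], 0], [[0, 0, 0.02], 0], [[0, 0, 0.01], 0], [[0, 0, 0.005], 0], [[0, 0, 0], 0]])

```text
t: 10.4
tool_pos: [0.481, -0.3018, 0.0149]
eef_rot: [3.115, 0.406, 0.0]
force: [-0.2, -0.3, -0.3]
grip_width: 0.0132
grip_force: 60.0
```

Still about 8 mm up. Lower gently, release, rise and look.

Call:
apply_moves(plan=[[[0, 0, 0.003], 0], [[0, 0, 0.003], 0], [[0, 0, 0.001], 0], [[0, 0, 0.0005], 0], [[0, 0, 0], 0]])

```text
t: 10.9
tool_pos: [0.4809, -0.3017, 0.0073]
eef_rot: [3.115, 0.406, 0.0]
force: [-0.7, -0.2, -1.3]
grip_width: 0.0131
grip_force: 60.0
```

Call:
apply_moves(plan=[[[0, 0, 0], 0], [[0, 0, 0], 0], [[0, 0, 0], 0]], claw=140)

```text
t: 11.2
tool_pos: [0.4809, -0.3017, 0.0074]
eef_rot: [3.115, 0.406, 0.0]
force: [0.3, -0.3, 0.9]
grip_width: 0.035
grip_force: 0.0
```

Call:
apply_moves(plan=[[[0, 0, -0.03], 0], [[0, 0, -0.045], 0], [[0, 0, -0.05], 0], [[0, 0, -0.05], 0], [[0, 0, -0.03], 0]])

```text
t: 11.7
tool_pos: [0.482, -0.3027, 0.2172]
eef_rot: [3.11, 0.405, 0.006]
force: [0.6, -0.8, 0.6]
grip_width: 0.0416
grip_force: 0.0
```

```bash
python3 - <<'E'
from h import *
for n in('scene','side','wrist'): snap(n)
def cloud(n,step=1):
    im,d,c=load(n); v,u=np.nonzero(d>0); z=d[v,u]
    un=cv2.undistortPoints(np.stack([u,v],1).astype(float)[:,None],c['K'],c['distortion'])[:,0]
    P=np.stack([un[:,0]*z,-un[:,1]*z,-z],1); T=np.linalg.inv(c['extrinsics'])
    return P@T[:3,:3].T+T[:3,3],im[v,u]
for n in('scene','side','wrist'):
    P,C=cloud(n)
    m=(P[:,0]>.45)&(P[:,0]<.75)&(P[:,1]>-.2)&(P[:,1]<.07)&(P[:,2]>.008)&(P[:,2]<.3)
    Q=P[m];CC=C[m]
    r=Q[(Q[:,2]>.052)&(Q[:,2]<.066)&(Q[:,0]<.645)]
    print(n,len(Q),'rim n',len(r), np.percentile(r,[1,99],axis=0).round(4) if len(r) else '', np.median(r[:,2]) if len(r) else '')
    b=Q[(CC.min(1)>170)&(Q[:,2]<.03)]; print(' bars',len(b), b[:,:2].min(0) if len(b) else '',b[:,:2].max(0) if len(b) else '')
    l=Q[Q[:,2]>.08]; print(' lid',len(l), np.percentile(l,[1,99],axis=0).round(3) if len(l) else '')
    m=(abs(P[:,0]-.51)<.13)&(abs(P[:,1]+.29)<.08)&(P[:,2]>.004)&(P[:,2]<.06); q=P[m]; 
    if len(q): print(' spat',len(q),q[:,:2].min(0),q[:,:2].max(0),np.percentile(q[:,2],[5,50,99]))
E
```

```text
scene 2801 rim n 364 [[ 0.4887 -0.1696  0.0523]
 [ 0.644   0.0306  0.0653]] 0.0587959892996045
 bars 0  
 lid 1091 [[ 0.655 -0.167  0.082]
 [ 0.707  0.031  0.198]]
 spat 411 [ 0.38160208 -0.369412  ] [ 0.63930196 -0.21005581] [0.00424099 0.00827556 0.02011535]
side 2967 rim n 575 [[ 0.4897 -0.1693  0.0524]
 [ 0.6435  0.0354  0.0657]] 0.05983233095814644
 bars 26 [ 0.5895209  -0.12006123] [ 0.61184374 -0.03604483]
 lid 1157 [[ 0.648 -0.166  0.082]
 [ 0.704  0.035  0.198]]
 spat 436 [ 0.38019005 -0.36994943] [ 0.63855175 -0.21037974] [0.00420173 0.00727285 0.02046711]
wrist 11323 rim n 3781 [[ 0.4908 -0.1693  0.0524]
 [ 0.6433  0.0025  0.0643]] 0.059655036565450625
 bars 934 [ 0.52867237 -0.12375561] [0.62008202 0.0018109 ]
 lid 0 
 spat 2251 [ 0.41113782 -0.32458691] [ 0.61614371 -0.25865398] [0.00784132 0.00970924 0.01740508]
```

```bash
python3 -c "
from h import *
print(readout.sense()['joints'].round(2))
rows([(.575,.03,.20,3.155)],[20])"
```

```text
[-0.77  0.14  1.62  0.    1.38  0.54]
from [ 0.482  -0.3028  0.215 ] 0.2593 t 11.85
[[[0.0088, -0.0149, 0.0008], -0.1448], [[0.0108, -0.0135, 0.0008], -0.1448], [[0.0126, -0.0118, 0.0008], -0.1448], [[0.0142, -0.0098, 0.0008], -0.1448], [[0.0155, -0.0077, 0.0008], -0.1448], [[0.0164, -0.0054, 0.0008], -0.1448], [[0.017, -0.0029, 0.0008], -0.1448], [[0.0173, -0.0004, 0.0008], -0.1448], [[0.0172, 0.0021, 0.0008], -0.1448], [[0.0167, 0.0045, 0.0008], -0.1448], [[0.0159, 0.0069, 0.0008], -0.1448], [[0.0147, 0.0091, 0.0008], -0.1448], [[0.0132, 0.0111, 0.0008], -0.1448], [[0.0115, 0.0129, 0.0008], -0.1448], [[0.0095, 0.0144, 0.0008], -0.1448], [[0.0073, 0.0156, 0.0008], -0.1448], [[0.005, 0.0165, 0.0008], -0.1448], [[0.0026, 0.0171, 0.0008], -0.1448], [[0.0001, 0.0173, 0.0008], -0.1448], [[-0.0024, 0.0171, 0.0008], -0.1448]]
```

Call:
apply_moves(plan=[[[0.0088, -0.0149, 0], -0.1448], [[0.0108, -0.0135, 0], -0.1448], [[0.0126, -0.0118, 0], -0.1448], [[0.0142, -0.0098, 0], -0.1448], [[0.0155, -0.0077, 0], -0.1448]], claw=130)

```text
t: 12.35
tool_pos: [0.5031, -0.217, 0.2096]
eef_rot: [-2.762, -1.489, 0.003]
force: [0.7, 0.9, 1.3]
grip_width: 0.045
grip_force: 0.0
```

Call:
apply_moves(plan=[[[0.0164, -0.0054, 0], -0.1448], [[0.017, -0.0029, 0], -0.1448], [[0.0173, -0.0004, 0], -0.1448], [[0.0172, 0.0021, 0], -0.1448], [[0.0167, 0.0045, 0], -0.1448]])

```text
t: 12.85
tool_pos: [0.5262, -0.1339, 0.2096]
eef_rot: [-2.055, -2.371, 0.002]
force: [0.1, -0.3, -0.8]
grip_width: 0.0449
grip_force: 0.0
```

Call:
apply_moves(plan=[[[0.0159, 0.0069, 0], -0.1448], [[0.0147, 0.0091, 0], -0.1448], [[0.0132, 0.0111, 0], -0.1448], [[0.0115, 0.0129, 0], -0.1448], [[0.0095, 0.0144, 0], -0.1448]])

```text
t: 13.35
tool_pos: [0.5494, -0.0508, 0.2096]
eef_rot: [-1.082, -2.945, 0.0]
force: [0.3, -0.0, 0.3]
grip_width: 0.0451
grip_force: 0.0
```

Call:
apply_moves(plan=[[[0.0073, 0.0156, 0], -0.1448], [[0.005, 0.0165, 0], -0.1448], [[0.0026, 0.0171, 0], -0.1448], [[0.0001, 0.0173, 0], -0.1448], [[-0.0024, 0.0171, 0], -0.1448]])

```text
t: 13.85
tool_pos: [0.5725, 0.0321, 0.2095]
eef_rot: [0.031, -3.137, -0.001]
force: [0.4, -0.3, 0.6]
grip_width: 0.0447
grip_force: 0.0
```

```bash
cat >> h.py <<'E'
def cloud(n):
    im,d,c=load(n); v,u=np.nonzero(d>0); z=d[v,u]
    un=cv2.undistortPoints(np.stack([u,v],1).astype(float)[:,None],c['K'],c['distortion'])[:,0]
    P=np.stack([un[:,0]*z,-un[:,1]*z,-z],1); T=np.linalg.inv(c['extrinsics'])
    return P@T[:3,:3].T+T[:3,3],im[v,u],np.stack([u,v],1)
E
python3 - <<'E'
from h import *
apply=readout.sense();print(apply['tool_pos'],apply['eef_rot'],apply['joints'].round(2),apply['grip_width'])
snap('wrist');P,C,U=cloud('wrist')
r=P[(P[:,2]>.055)&(P[:,2]<.065)&(P[:,0]>.47)&(P[:,0]<.65)&(P[:,1]>-.2)&(P[:,1]<.06)]
print(len(r),np.median(r[:,2]))
for x in np.arange(.51,.64,.02):
    q=r[(abs(r[:,0]-x)<.004)&(r[:,1]>-.02)]
    if len(q)>5: print(round(x,3),np.percentile(q[:,1],[2,98]).round(4),np.median(q[:,2]).round(4))
for y in (-.14,-.12,-.02,0):
    q=r[(abs(r[:,1]-y)<.004)&(r[:,0]<.52)]
    if len(q)>5: print('front',y,np.percentile(q[:,0],[2,98]).round(4))
m=(P[:,2]<.02)&(P[:,2]>-.005)&(P[:,0]>.5)&(P[:,0]<.63)&(P[:,1]>-.155)&(P[:,1]<.015)
print('floor z',np.median(P[m][:,2])); 
m2=m&(C.min(1)>150)
from scipy.cluster.hierarchy import fclusterdata
B=P[m2][::5]; k=fclusterdata(B[:,:2],.006,'distance')
for i in set(k):
    if (k==i).sum()>8: print('bar',(k==i).sum(),B[k==i].mean(0).round(3))
E
```

```text
[0.57247865 0.03213241 0.20949964] [ 3.06554715e-02 -3.13712283e+00 -1.05166554e-03] [-0.15  0.16  1.6  -0.    1.38 -1.74] 0.044736768625640716
5376 0.06017201484848983
0.51 [0.0213 0.0299] 0.06
0.53 [0.0215 0.0303] 0.0599
0.55 [0.0218 0.0306] 0.0599
0.57 [0.022 0.031] 0.0601
0.59 [0.0223 0.0314] 0.0599
0.61 [0.0226 0.0307] 0.0601
0.63 [-0.0085  0.031 ] 0.0598
front -0.14 [0.492  0.5012]
front -0.12 [0.4917 0.4998]
front -0.02 [0.4899 0.4991]
front 0 [0.4905 0.4997]
floor z 0.0041982403782866995
bar 262 [ 0.524 -0.006  0.006]
bar 39 [ 0.595 -0.051  0.014]
bar 1478 [ 0.563 -0.102  0.005]
```

```bash
python3 -c "
from h import *
rows([(.598,.0268,.10,3.1556),(.598,.0268,.047,3.1556)],[4,3])"
```

```text
from [0.5728 0.0344 0.2096] -3.1151 t 13.9
[[[-0.0062, -0.0021, 0.0274], -1.5677], [[0.002, -0.0062, 0.0274], -1.5677], [[0.0063, 0.002, 0.0274], -1.5677], [[-0.002, 0.0063, 0.0274], -1.5677]]
[[[0.0, 0.0, 0.0177], -0.0], [[0.0, 0.0, 0.0177], -0.0], [[0.0, 0.0, 0.0177], -0.0]]
```

Call:
apply_moves(plan=[[[-0.0125, -0.0041, 0.03], 0.0125], [[-0.0125, -0.0042, 0.03], 0], [[0, 0, 0.03], 0], [[0, 0, 0.015], 0], [[0, 0, 0], 0]])

```text
t: 14.4
tool_pos: [0.5958, 0.0233, 0.1033]
eef_rot: [-0.001, -3.134, -0.002]
force: [0.4, 0.6, -0.1]
grip_width: 0.0449
grip_force: 0.0
```

```bash
python3 -c "
from h import *
readout.sense();cams.get_image('side')
s=readout.sense();M=R.from_rotvec(s['eef_rot']).as_matrix();print(s['tool_pos'],M[:,0])"
```

```text
[0.59743777 0.02313644 0.10580484] [-9.99994533e-01  2.52545046e-05  3.30664535e-03]
```

Call:
apply_moves(plan=[[[0, 0.0035, 0.02], -0.012], [[0, 0, 0.02], 0], [[0, 0, 0.015], 0], [[0, 0, 0.004], 0], [[0, 0, 0], 0]])

```text
t: 14.95
tool_pos: [0.5989, 0.0266, 0.0485]
eef_rot: [-0.02, 3.141, -0.0]
force: [-0.1, 0.2, 0.4]
grip_width: 0.0451
grip_force: 0.0
```

Call:
apply_moves(plan=[[[0, 0, 0], 0], [[0, 0, 0], 0]])

```text
t: 15.15
tool_pos: [0.5997, 0.0265, 0.0495]
eef_rot: [-0.02, 3.139, -0.001]
force: [-0.1, 0.3, -0.2]
grip_width: 0.0452
grip_force: 0.0
```

Call:
apply_moves(plan=[[[0, 0, 0.002], 0], [[0, 0, 0.001], 0], [[0, 0, 0], 0]])

```text
t: 15.45
tool_pos: [0.5987, 0.0267, 0.0451]
eef_rot: [0.021, -3.141, -0.0]
force: [0.7, -0.8, -0.9]
grip_width: 0.0449
grip_force: 0.0
```

Call:
apply_moves(plan=[[[0, 0, 0], 0], [[0, 0, 0], 0], [[0, 0, 0], 0], [[0, 0, 0], 0], [[0, 0, 0], 0]], claw=255, squeeze=14)

```text
t: 15.95
tool_pos: [0.5988, 0.0268, 0.0452]
eef_rot: [-0.02, 3.141, 0.0]
force: [0.8, 1.0, 0.2]
grip_width: 0.0098
grip_force: 14.0
```

```bash
cat >> h.py <<'E'
Y0=.014; C0=np.array([.566,-.0685,0.]); FRl=np.array([-.069,-.094,0.])
def boxR(al,psi=np.radians(52)):
    return R.from_euler('z',Y0)*R.from_rotvec(al*np.array([np.sin(psi),-np.cos(psi),0]))
def track(x0,al,psi=np.radians(52)):
    """tcp rows following a tilt about the front right lower corner, from TCP x0 at tilt al[0]"""
    FRw=C0+R.from_euler('z',Y0).apply(FRl); Gl=R.from_euler('z',-Y0).apply(np.array([x0[0],x0[1],.0])-C0); Gl[2]=.0535; Gl[1]=.095
    w=[FRw+boxR(a,psi).apply(Gl-FRl) for a in al]; yaw=[np.arctan2(*(boxR(a,psi).apply([1,0,0])[[1,0]])) for a in al]
    return np.array(w),np.array(yaw)
def floor(al,psi=np.radians(52)):
    """fit the inner floor in the wrist cloud, starting from a guessed tilt"""
    P,C,U=cloud('wrist'); FRw=C0+R.from_euler('z',Y0).apply(FRl); Rb=boxR(al,psi)
    L=Rb.inv().apply(P-FRw)+FRl
    for tol in (.02,.01,.006,.004,.003):
        m=(abs(L[:,0])<.055)&(abs(L[:,1])<.08)&(abs(L[:,2]-.004)<tol)
        A=np.c_[L[m][:,:2],np.ones(m.sum())];k=np.linalg.lstsq(A,L[m][:,2],rcond=None)[0]
        n=np.array([-k[0],-k[1],1]);n/=np.linalg.norm(n); q=R.align_vectors([[0,0,1]],[n])[0]
        o=np.array([0,0,k[2]]); L=q.apply(L-o)+[0,0,.004]; Rb=Rb*q.inv()
    n=Rb.apply([0,0,1]); nb=Rb.inv().apply([0,0,1])  # world up in box axes
    print('tilt %.1f deg, pitch fwd %.1f, roll right %.1f, npts %d'%(np.degrees(np.arccos(n[2])),np.degrees(np.arcsin(nb[0])),np.degrees(np.arcsin(nb[1])),m.sum()))
    return L,C,Rb
E
python3 - <<'E'
from h import *
s=readout.sense();x0=s['tool_pos'];print(x0,s['grip_width'],s['grip_force'],s['force'])
al=np.radians(np.arange(0,35,2.0)); w,y=track(x0,al)
p=3.1556
for i in range(1,len(al)):
    d=w[i]-w[i-1];ps=np.pi+y[i-1];x=np.array([np.cos(ps),np.sin(ps)]);yy=np.array([x[1],-x[0]])
    print(int(2*i),[round(float(d[:2]@x),4),round(float(d[:2]@yy),4),round(float(-d[2]),4)],round(float(-(y[i]-y[i-1])),4))
E
```

```text
[0.59877885 0.02677122 0.04521446] 0.009831723721091276 14.001073837280273 [0.75746362 1.03916531 0.16703892]
2 [0.0012, -0.0016, -0.0074] 0.0003
4 [0.0014, -0.0018, -0.0073] 0.0009
6 [0.0015, -0.002, -0.0072] 0.0015
8 [0.0017, -0.0022, -0.0071] 0.0021
10 [0.0018, -0.0024, -0.007] 0.0027
12 [0.002, -0.0026, -0.0069] 0.0033
14 [0.0021, -0.0028, -0.0068] 0.0039
16 [0.0022, -0.003, -0.0067] 0.0045
18 [0.0024, -0.0032, -0.0065] 0.0051
20 [0.0025, -0.0034, -0.0064] 0.0057
22 [0.0026, -0.0035, -0.0063] 0.0064
24 [0.0027, -0.0037, -0.0061] 0.007
26 [0.0028, -0.0039, -0.0059] 0.0077
28 [0.0029, -0.0041, -0.0058] 0.0083
30 [0.003, -0.0043, -0.0056] 0.009
32 [0.003, -0.0045, -0.0054] 0.0097
34 [0.0031, -0.0047, -0.0052] 0.0104
```

Call:
apply_moves(plan=[[[0.0012, -0.0016, -0.0074], 0], [[0.0014, -0.0018, -0.0073], 0.001], [[0.0015, -0.002, -0.0072], 0.0015], [[0.0017, -0.0022, -0.0071], 0.002], [[0.0018, -0.0024, -0.007], 0.0027]])

```text
t: 16.45
tool_pos: [0.5912, 0.0163, 0.0819]
eef_rot: [-0.009, 3.141, -0.0]
force: [0.4, -0.1, -3.3]
grip_width: 0.0116
grip_force: 14.5
```

```bash
cat > look.py <<'E'
import sys
from h import *
s=readout.sense();print(s['t'],s['tool_pos'].round(4),s['grip_width'].round(4) if hasattr(s['grip_width'],'round') else s['grip_width'],s['grip_force'],s['force'].round(2))
snap('wrist');L,C,Rb=floor(np.radians(float(sys.argv[1])))
m=(C.min(1)>150)&(abs(L[:,0])<.066)&(abs(L[:,1])<.091)&(L[:,2]>.006)&(L[:,2]<.02)
B=L[m][::4]
from scipy.cluster.hierarchy import fclusterdata
if len(B)>5:
    k=fclusterdata(B[:,:2],.004,'distance')
    for i in set(k):
        if (k==i).sum()>8: q=B[k==i];print('white',(k==i).sum(),(1e3*q[:,:2].min(0)).round(),(1e3*q[:,:2].max(0)).round())
# heights of the lower outer corners from the corner FR
for n,c in dict(FR=(-69,-94),FL=(-69,94),BR=(69,-94),BL=(69,94)).items(): print(n,((Rb.apply(np.array([c[0],c[1],0])*1e-3-FRl))[2]*1e3).round(1),end='; ')
E
python3 look.py 10
```

```text
16.45 [0.5912 0.0163 0.0819] 0.011624705069841404 14.486558055505157 [ 0.42 -0.06 -3.34]
tilt 11.2 deg, pitch fwd -0.1, roll right 11.2, npts 21504
white 168 [-45.  49.] [-19.  67.]
white 112 [ 31. -51.] [ 45. -24.]
white 138 [19. 43.] [48. 57.]
white 123 [19.  5.] [32. 33.]
FR 0.0; FL 36.5; BR -0.2; BL 36.3;
```

Call:
apply_moves(plan=[[[0, 0, 0], 0], [[0, 0, 0], 0], [[0, 0, 0], 0]], squeeze=24)

```text
t: 16.8
tool_pos: [0.5909, 0.0169, 0.0807]
eef_rot: [0.009, -3.141, -0.001]
force: [0.8, 0.1, -4.0]
grip_width: 0.0117
grip_force: 24.1
```

```bash
python3 look.py 10
```

```text
16.8 [0.5909 0.0169 0.0807] 0.01166537268202179 24.10775405354798 [ 0.77  0.05 -3.96]
tilt 10.8 deg, pitch fwd 0.0, roll right 10.8, npts 22502
white 365 [  7. -54.] [44.  7.]
white 138 [-66. -14.] [-52.  11.]
FR 0.0; FL 35.2; BR 0.0; BL 35.2;
```

Call:
apply_moves(plan=[[[0.002, -0.0026, -0.0069], 0.0033], [[0.0021, -0.0028, -0.0068], 0.004], [[0.0022, -0.003, -0.0067], 0.0045], [[0, 0, 0], 0]])

```text
t: 17.25
tool_pos: [0.5856, 0.0075, 0.1032]
eef_rot: [0.011, 3.139, -0.001]
force: [0.9, -0.4, -4.6]
grip_width: 0.0124
grip_force: 25.5
```

```bash
python3 look.py 14
```

```text
17.25 [0.5856 0.0075 0.1032] 0.012400174798128435 25.462842844426632 [ 0.93 -0.42 -4.59]
tilt 17.9 deg, pitch fwd 1.2, roll right 17.8, npts 18949
white 661 [-66. -89.] [ 50. -57.]
white 36 [-66. -69.] [-60. -54.]
FR 0.0; FL 57.6; BR 2.9; BL 60.5;
```

Call:
apply_moves(plan=[[[0.0024, -0.0032, -0.0065], 0.005], [[0.0025, -0.0034, -0.0064], 0.0057], [[0.0026, -0.0035, -0.0063], 0.0064], [[0.0027, -0.0037, -0.0061], 0.007], [[0, 0, 0], 0]])

```text
t: 17.8
tool_pos: [0.575, -0.0062, 0.1282]
eef_rot: [0.049, 3.139, -0.001]
force: [-0.2, 0.0, -5.5]
grip_width: 0.0138
grip_force: 25.9
```

```bash
cat >> look.py <<'E'
# absolute height of the underside corner FR, from the fitted floor (last offset) 
P,_,_=cloud('wrist'); i=np.argmin(abs(L[:,0])+abs(L[:,1])+abs(L[:,2]-.004)*3)
print('\nabs FR',(P[i]+Rb.apply(FRl-L[i])).round(4), 'yaw',np.degrees(np.arctan2(*Rb.apply([1,0,0])[[1,0]])).round(1))
E
python3 look.py 24
```

```text
17.8 [ 0.575  -0.0062  0.1282] 0.013762159386568782 25.922721102833748 [-0.17  0.04 -5.53]
tilt 26.6 deg, pitch fwd 3.5, roll right 26.3, npts 13243
white 489 [-66. -89.] [ 36. -56.]
FR 0.0; FL 83.3; BR 8.4; BL 91.8; 
abs FR [ 0.4989 -0.161  -0.0053] yaw 3.2
```

Call:
apply_moves(plan=[[[-0.0027, 0.0037, 0.0061], -0.007], [[-0.0026, 0.0035, 0.0063], -0.0064], [[-0.0025, 0.0034, 0.0064], -0.0057], [[0, 0, 0], 0]], squeeze=34)

```text
t: 18.25
tool_pos: [0.582, 0.0059, 0.1066]
eef_rot: [-0.015, -3.139, -0.001]
force: [-1.2, 1.4, -2.8]
grip_width: 0.0123
grip_force: 31.3
```

```bash
python3 look.py 18
```

```text
18.25 [0.582  0.0059 0.1066] 0.012270516054269404 31.25338051468134 [-1.22  1.37 -2.82]
tilt 19.0 deg, pitch fwd 1.4, roll right 18.9, npts 17553
white 595 [-66. -90.] [ 41. -57.]
FR 0.0; FL 60.9; BR 3.4; BL 64.3; 
abs FR [ 0.4984 -0.1624 -0.0031] yaw 2.3
```

Call:
apply_moves(plan=[[[0.0025, -0.0034, -0.0064], 0.0057], [[0.0026, -0.0035, -0.0063], 0.0064], [[0.0027, -0.0037, -0.0061], 0.007], [[0.0028, -0.0039, -0.0059], 0.0077], [[0, 0, 0], 0]])

```text
t: 18.8
tool_pos: [0.5721, -0.0103, 0.1343]
eef_rot: [0.061, 3.139, -0.001]
force: [0.6, -1.6, -5.3]
grip_width: 0.0128
grip_force: 34.4
```

```bash
python3 look.py 26
```

```text
18.8 [ 0.5721 -0.0103  0.1343] 0.012836864010660158 34.35737818479538 [ 0.55 -1.63 -5.28]
tilt 22.5 deg, pitch fwd 3.5, roll right 22.2, npts 14928
white 472 [-65. -91.] [ 21. -61.]
FR 0.0; FL 71.1; BR 8.3; BL 79.4; 
abs FR [ 0.4943 -0.1686  0.0135] yaw 2.7
```

Call:
apply_moves(plan=[[[0, 0, -0.01], 0], [[0, 0, -0.01], 0], [[0, 0, 0], 0]])

```text
t: 19.15
tool_pos: [0.5733, -0.0097, 0.1552]
eef_rot: [0.059, 3.137, -0.002]
force: [1.1, 0.4, -3.9]
grip_width: 0.0125
grip_force: 34.0
```

Call:
apply_moves(plan=[[[0, 0, 0], 0], [[0, 0, 0], 0], [[0, 0, 0], 0]], squeeze=24)

```text
t: 19.45
tool_pos: [0.5716, -0.0092, 0.1524]
eef_rot: [-0.059, -3.141, -0.0]
force: [0.3, 0.1, -4.2]
grip_width: 0.0143
grip_force: 24.9
```

```bash
python3 look.py 26
```

```text
19.45 [ 0.5716 -0.0092  0.1524] 0.0143377798100444 24.91701051592827 [ 0.33  0.11 -4.21]
tilt 28.3 deg, pitch fwd 10.4, roll right 26.0, npts 3214
white 347 [-66. -78.] [ 39. -62.]
white 708 [-66.  13.] [16. 73.]
FR 0.0; FL 82.3; BR 24.9; BL 107.3; 
abs FR [ 0.4989 -0.1611 -0.0042] yaw 0.2
```

Call:
apply_moves(plan=[[[0, 0, 0], 0], [[0, 0, 0], 0], [[0, 0, 0], 0]], squeeze=50)

```text
t: 19.8
tool_pos: [0.5716, -0.0094, 0.1526]
eef_rot: [-0.059, -3.141, -0.0]
force: [0.9, -0.6, -4.5]
grip_width: 0.0129
grip_force: 47.5
```

```bash
python3 look.py 22
```

```text
19.8 [ 0.5716 -0.0094  0.1526] 0.012941348111172556 47.52396047115326 [ 0.95 -0.59 -4.52]
tilt 31.0 deg, pitch fwd 5.7, roll right 30.3, npts 6496
white 34 [  8. -66.] [ 18. -42.]
white 373 [-66. -76.] [ 36. -54.]
white 229 [-66.  49.] [14. 73.]
FR 0.0; FL 94.9; BR 13.8; BL 108.6; 
abs FR [ 0.4986 -0.1589 -0.0068] yaw 2.3
```

```bash
cat > fit.py <<'E'
import sys
from h import *
from scipy.optimize import least_squares
th=2.0
def bx(L,c,h):
    q=abs(L-c)-h; return np.linalg.norm(np.maximum(q,0),axis=1)+np.minimum(q.max(1),0)
mm=lambda *a:np.array(a)*1e-3
def sdf(L):
    S=[bx(L,mm(0,0,2),mm(69,94,2))]
    for s in(1,-1):
        S+=[bx(L,mm(0,s*95,47),mm(75,5,13)),bx(L,mm(0,s*92,17),mm(69,2,17))]
        S+=[bx(L,mm(s*67,0,17),mm(2,94,17))]
    S+=[bx(L,mm(70,0,47),mm(5,100,13)),bx(L,mm(-70,0,42),mm(5,100,8)),bx(L,mm(-70,66,47),mm(5,34,13)),bx(L,mm(-70,-66,47),mm(5,34,13))]
    u=np.array([-np.cos(th),0,np.sin(th)]); A=np.stack([u,[0,1,0],np.cross(u,[0,1,0])],1)
    S+=[bx((L-mm(75,0,60))@A,mm(75,0,-2),mm(75,100,2))]
    return np.min(S,0)
def run(guess):
    for n in('wrist','side','scene'): snap(n)
    s=readout.sense();tp=s['tool_pos'];M=R.from_rotvec(s['eef_rot']).as_matrix()
    pts=[]; whites=[]
    for n in('wrist','side','scene'):
        P,C,U=cloud(n); t=(P-tp)@M
        g=(abs(t[:,1])<.11)&(abs(t[:,0])<.045)&(t[:,2]<-.075)|(abs(t[:,1])<.045)&(abs(t[:,0])<.02)&(t[:,2]<.012)
        L=R.from_rotvec(guess[3:]).inv().apply(P-guess[:3]); w=C.min(1)>150
        k=(abs(sdf(L))<.03)&~g&(P[:,2]>.006)
        q=P[k&~((L[:,2]<.03)&w)]; pts.append(q[np.random.default_rng(0).permutation(len(q))[:2500]]); whites.append(P[w&~g&(abs(L[:,0])<.07)&(abs(L[:,1])<.095)&(L[:,2]<.03)])
    Q=np.vstack(pts)
    f=lambda x:sdf(R.from_rotvec(x[3:]).inv().apply(Q-x[:3]))
    r=least_squares(f,guess,loss='soft_l1',f_scale=.003,x_scale=[.01]*3+[.1]*3)
    Rb=R.from_rotvec(r.x[3:]);nb=Rb.inv().apply([0,0,1])
    print('t',s['t'],'tcp',tp.round(4),'w',round(float(s['grip_width']),4),'N',round(float(s['grip_force']),1),'F',s['force'].round(1),'rms med',np.median(abs(f(r.x))).round(4),[len(p) for p in pts])
    print('tilt %.1f pitch fwd %.1f roll right %.1f yaw %.1f'%(np.degrees(np.arccos(nb[2])),np.degrees(np.arcsin(nb[0])),np.degrees(np.arcsin(nb[1])),np.degrees(np.arctan2(*Rb.apply([1,0,0])[[1,0]]))))
    for n,c in dict(FR=(-69,-94),FL=(-69,94),BR=(69,-94),BL=(69,94)).items(): print(n,((Rb.apply(mm(c[0],c[1],0))+r.x[:3])*1e3).round(1),end='; ')
    print('\ngrip in box',(Rb.inv().apply(tp-r.x[:3])*1e3).round(1))
    for W in whites:
        if len(W)<20: continue
        L=1e3*Rb.inv().apply(W-r.x[:3]);L=L[(abs(L[:,0])<66)&(abs(L[:,1])<91)&(L[:,2]>6)&(L[:,2]<24)]
        if len(L)>10: print('white',len(L),np.histogram2d(L[:,0],L[:,1],bins=[np.arange(-66,67,22),np.arange(-90,91,30)])[0].astype(int).tolist())
    np.save('pose.npy',r.x); return r.x
if __name__=='__main__':
    if len(sys.argv)>1:
        p,r=np.radians([float(a) for a in sys.argv[1:3]]); nb=np.array([np.sin(p),np.sin(r),0]);nb[2]=np.sqrt(1-nb@nb)
        q=R.align_vectors([[0,0,1]],[nb])[0]; g=np.r_[np.array([.4983,-.1635,0])-q.apply(FRl),q.as_rotvec()]
    else: g=np.load('pose.npy')
    run(g)
E
python3 fit.py 8 28
```

```text
t 20.0 tcp [ 0.5717 -0.0094  0.1527] w 0.0134 N 47.6 F [ 1.1 -0.7 -4.8] rms med 0.0007 [2500, 1154, 2500]
tilt 35.4 pitch fwd 2.2 roll right 35.4 yaw -2.2
FR [ 469.7 -129.1   -0. ]; FL [471.4  24.2 108.7]; BR [ 607.5 -134.4    5.3]; BL [609.2  19.  114.1]; 
grip in box [34.2 92.9 49.9]
white 1880 [[0, 0, 0, 0, 0, 0], [144, 0, 0, 0, 0, 0], [324, 0, 1, 0, 0, 0], [303, 0, 0, 0, 0, 0], [398, 0, 0, 0, 0, 0], [84, 0, 0, 0, 0, 0]]
```

Call:
apply_moves(plan=[[[0, 0, -0.012], 0], [[0, 0, -0.014], 0], [[0.01, 0, -0.01], 0], [[0.02, 0, 0], 0], [[0.01, 0, 0], 0]], squeeze=38)

```text
t: 20.5
tool_pos: [0.5314, -0.0079, 0.1906]
eef_rot: [0.059, 3.139, -0.001]
force: [-0.6, 0.5, -5.0]
grip_width: 0.014
grip_force: 39.0
```

Call:
apply_moves(plan=[[[-0.008, 0, 0], 0], [[-0.02, 0, 0], 0], [[-0.035, 0, 0], 0], [[0.04, 0, 0], 0], [[0.02, 0, 0], 0]])

```text
t: 21.0
tool_pos: [0.5347, -0.0082, 0.186]
eef_rot: [-0.059, -3.135, -0.001]
force: [-1.3, 0.3, -3.9]
grip_width: 0.0129
grip_force: 38.0
```

Call:
apply_moves(plan=[[[0.008, 0, 0], 0], [[0, 0, 0], 0], [[0, 0, 0], 0]])

```text
t: 21.3
tool_pos: [0.5283, -0.0081, 0.1901]
eef_rot: [0.059, 3.137, -0.002]
force: [0.7, -0.4, -4.4]
grip_width: 0.0129
grip_force: 37.3
```

```bash
cat > guess.py <<'E'
# carry the last pose along with the tool: same tilt, grip point at same place in the box
from h import *
import fit,sys
x=np.load('pose.npy'); g=np.array([float(a) for a in sys.argv[1:4]])*1e-3
s=readout.sense(); best=x.copy(); best[:3]=s['tool_pos']-R.from_rotvec(x[3:]).apply(g); fit.run(best)
E
python3 guess.py 34.2 92.9 49.9
```

```text
t 21.45 tcp [ 0.5275 -0.0078  0.1895] w 0.013 N 39.5 F [ 0.2  0.2 -5.3] rms med 0.001 [2500, 1195, 2500]
tilt 37.0 pitch fwd 6.7 roll right 36.1 yaw -3.5
FR [ 437.7 -122.7   26.4]; FL [433.9  29.1 137.3]; BR [ 574.5 -131.    42.5]; BL [570.7  20.8 153.4]; 
grip in box [32.1 93.1 51.2]
white 1932 [[227, 0, 0, 0, 0, 0], [242, 0, 0, 0, 0, 0], [249, 0, 0, 0, 1, 0], [275, 3, 3, 1, 0, 0], [220, 12, 3, 2, 3, 0], [171, 15, 10, 4, 0, 0]]
```

Call:
apply_moves(plan=[[[-0.01, 0, 0], 0], [[-0.022, 0, 0], 0], [[-0.04, 0, 0], 0], [[0.044, 0, 0], 0], [[0.02, 0, 0], 0]], squeeze=36)

```text
t: 21.95
tool_pos: [0.5349, -0.0081, 0.1844]
eef_rot: [-0.058, -3.133, -0.002]
force: [-0.3, -0.1, -4.2]
grip_width: 0.0115
grip_force: 34.3
```

Call:
apply_moves(plan=[[[0.008, 0, 0], 0], [[-0.01, 0, 0], 0], [[-0.022, 0, 0], 0], [[-0.04, 0, 0], 0], [[0.044, 0, 0], 0]])

```text
t: 22.45
tool_pos: [0.5654, -0.0116, 0.1834]
eef_rot: [-0.06, -3.139, -0.0]
force: [-3.0, -0.6, -1.1]
grip_width: 0.0002
grip_force: 0.0
```

Call:
apply_moves(plan=[[[0.02, 0, 0], 0], [[0.008, 0, 0], 0], [[0, 0, 0], 0], [[0, 0, 0], 0]])

```text
t: 22.85
tool_pos: [0.5285, -0.0081, 0.191]
eef_rot: [0.059, 3.136, -0.002]
force: [-0.1, -0.0, -0.5]
grip_width: 0.0006
grip_force: 0.0
```

```bash
python3 guess.py 32.1 93.1 51.2
```

```text
t 23.0 tcp [ 0.5277 -0.0079  0.1898] w 0.0006 N 0.0 F [-0.2  0.3  0.7] rms med 0.002 [2500, 561, 429]
tilt 35.1 pitch fwd -14.1 roll right 31.5 yaw -25.7
FR [398.9 -93.2  33.3]; FL [489.7  39.  131.4]; BR [ 5.195e+02 -1.512e+02 -2.000e-01]; BL [610.3 -19.1  97.9]; 
grip in box [-30.3 109.9  72.8]
white 113 [[0, 26, 0, 0, 0, 0], [0, 63, 0, 0, 0, 0], [0, 0, 0, 0, 0, 0], [0, 0, 0, 0, 0, 0], [0, 0, 0, 0, 0, 0], [0, 0, 0, 9, 15, 0]]
```

The box slipped out of the fingers. I'll find where and how it landed.

```bash
cat > find.py <<'E'
from h import *
import fit
from scipy.optimize import least_squares
def find(show=True,th0s=(2.0,1.5,.5,0.),x0=None):
    s=readout.sense();tp=s['tool_pos'];M=R.from_rotvec(s['eef_rot']).as_matrix();A=[];W=[]
    for n in('side','scene','wrist'):
        snap(n);P,C,U=cloud(n);t=(P-tp)@M
        g=(abs(t[:,1])<.12)&(abs(t[:,0])<.08)&(t[:,2]<.015)
        k=~g&(P[:,2]>.012)&(P[:,2]<.26)&(P[:,0]>.36)&(P[:,0]<.76)&(P[:,1]>-.22)&(P[:,1]<.14)
        w=C.min(1)>150; q=P[k]; A.append(q[np.random.default_rng(0).permutation(len(q))[:1500]]); W.append(P[w&(P[:,2]>.003)&(P[:,2]<.1)&~g])
    Q=np.vstack(A); best=None
    def f(x):
        fit.th=x[6]; return fit.sdf(R.from_rotvec(x[3:6]).inv().apply(Q-x[:3]))
    c=np.median(Q,0)
    st=[x0] if x0 is not None else [np.r_[c[0]+dx,c[1]+dy,0,0,0,yw,t0] for yw in(-.25,0.,.25) for t0 in th0s for dx in(-.03,.03) for dy in (0,)]
    for g in st:
        r=least_squares(f,g,loss='soft_l1',f_scale=.004,x_scale=[.01]*3+[.1]*4,max_nfev=40)
        if best is None or r.cost<best.cost: best=r
    x=best.x; Rb=R.from_rotvec(x[3:6]); nb=Rb.inv().apply([0,0,1])
    print('cost',best.cost,'med',np.median(abs(f(x))).round(4),'pos',x[:3].round(4),'yaw',np.degrees(np.arctan2(*Rb.apply([1,0,0])[[1,0]])).round(1),'pitch/roll',np.degrees(np.arcsin(nb[:2])).round(1),'lid',x[6].round(2),[len(a) for a in A])
    for w in W:
        L=1e3*Rb.inv().apply(w-x[:3]); i=(abs(L[:,0])<66)&(abs(L[:,1])<91)&(L[:,2]>6)&(L[:,2]<30)
        print('white in',i.sum(),np.histogram2d(L[i,0],L[i,1],bins=[np.arange(-66,67,22),np.arange(-90,91,30)])[0].astype(int).tolist())
    np.save('pose.npy',x[:6]); return x,A,W
if __name__=='__main__':
    x,A,W=find()
E
python3 find.py
```

```text
cost 0.03519685427985556 med 0.0011 pos [0.5014 0.0189 0.0081] yaw -5.2 pitch/roll [-3.4 -0.7] lid 1.93 [1500, 1500, 1500]
white in 9 [[1, 0, 0, 0, 0, 0], [2, 0, 0, 0, 0, 0], [6, 0, 0, 0, 0, 0], [0, 0, 0, 0, 0, 0], [0, 0, 0, 0, 0, 0], [0, 0, 0, 0, 0, 0]]
white in 0 [[0, 0, 0, 0, 0, 0], [0, 0, 0, 0, 0, 0], [0, 0, 0, 0, 0, 0], [0, 0, 0, 0, 0, 0], [0, 0, 0, 0, 0, 0], [0, 0, 0, 0, 0, 0]]
white in 383 [[3, 0, 0, 0, 0, 0], [9, 0, 0, 0, 0, 0], [49, 0, 0, 0, 0, 0], [120, 0, 0, 0, 0, 0], [126, 0, 0, 0, 0, 0], [76, 0, 0, 0, 0, 0]]
```

```bash
cat > refit.py <<'E'
from h import *
import fit,sys
from scipy.optimize import least_squares
def refit(x,tol=.012):
    s=readout.sense();tp=s['tool_pos'];M=R.from_rotvec(s['eef_rot']).as_matrix()
    for n in('side','scene','wrist'): snap(n)
    Cs={n:cloud(n) for n in('side','scene','wrist')}
    for it in range(3):
        A=[]
        for n,(P,C,U) in Cs.items():
            t=(P-tp)@M; g=(abs(t[:,1])<.12)&(abs(t[:,0])<.08)&(t[:,2]<.015)
            fit.th=x[6]; L=R.from_rotvec(x[3:6]).inv().apply(P-x[:3])
            k=~g&(abs(fit.sdf(L))<tol)&(P[:,2]>.01)&~((C.min(1)>150)&(L[:,2]<.03)&(abs(L[:,1])<.091)&(abs(L[:,0])<.066)); q=P[k]; A.append(q[np.random.default_rng(0).permutation(len(q))[:3000]])
        Q=np.vstack(A)
        def f(x):
            fit.th=x[6]; return fit.sdf(R.from_rotvec(x[3:6]).inv().apply(Q-x[:3]))
        x=least_squares(f,x,loss='soft_l1',f_scale=.002,x_scale=[.01]*3+[.1]*4).x; tol*=.8
    Rb=R.from_rotvec(x[3:6]);nb=Rb.inv().apply([0,0,1])
    print('t',s['t'],'tcp',tp.round(4),'w',round(float(s['grip_width']),4),'N',round(float(s['grip_force']),1),'F',s['force'].round(1))
    print('med',np.median(abs(f(x))).round(4),'pos',x[:3].round(4),'yaw %.1f'%np.degrees(np.arctan2(*Rb.apply([1,0,0])[[1,0]])),'pitch fwd/roll right',np.degrees(np.arcsin(nb[:2])).round(1),'lid',x[6].round(2),[len(a) for a in A])
    print({n:((Rb.apply(fit.mm(c[0],c[1],0))+x[:3])*1e3).round(1).tolist() for n,c in dict(FR=(-69,-94),FL=(-69,94),BR=(69,-94),BL=(69,94)).items()},'grip in box',(Rb.inv().apply(tp-x[:3])*1e3).round(1))
    for n,(P,C,U) in Cs.items():
        L=1e3*Rb.inv().apply(P-x[:3]); i=(C.min(1)>140)&(abs(L[:,0])<64)&(abs(L[:,1])<89)&(L[:,2]>7)&(L[:,2]<28)
        if i.sum()>10: print(n,'white',i.sum(),'z',np.percentile(L[i,2],[5,50,95]).round(),np.histogram2d(L[i,0],L[i,1],bins=[np.arange(-66,67,12),[-90,-75,-60,-30,0,30,60,90]])[0].astype(int).tolist())
    np.save('pose7.npy',x); return x
if __name__=='__main__':
    if len(sys.argv)>1: x=np.array(eval(sys.argv[1]),float)
    else: x=np.load('pose7.npy')
    refit(x)
E
python3 refit.py "[.5014,.0189,0,0,0,-.09,1.95]"
python3 - <<'E'
from h import *
# anything on the bench around the box and which z: spatula B region
for n in('side','scene'):
    P,C,U=cloud(n)
    m=(P[:,0]>.2)&(P[:,0]<.5)&(P[:,1]>.09)&(P[:,1]<.22)&(P[:,2]>.004)&(P[:,2]<.03)
    q=P[m]; print(n,len(q),np.percentile(q,[2,98],axis=0).round(3).tolist() if len(q) else '')
    k=(C[:,0].astype(int)-C[:,2]>60)&m; print(' wood',k.sum(),np.percentile(P[k],[2,98],axis=0).round(3).tolist() if k.sum() else '')
E
```

```text
t 23.15 tcp [ 0.5271 -0.0077  0.1891] w 0.0003 N 0.0 F [ 0.7 -0.1 -0.5]
med 0.0008 pos [0.5033 0.0193 0.0006] yaw -5.6 pitch fwd/roll right [ 0.  -0.1] lid 1.99 [3000, 2609, 3000]
{'FR': [425.5, -67.6, 0.7], 'FL': [443.8, 119.6, 0.4], 'BR': [562.8, -81.0, 0.7], 'BL': [581.1, 106.1, 0.5]} grip in box [ 26.4 -24.8 188.5]
side white 47 z [ 8. 13. 18.] [[0, 0, 0, 0, 0, 0, 0], [10, 1, 0, 0, 0, 0, 0], [7, 3, 0, 0, 0, 0, 0], [4, 8, 0, 0, 0, 0, 0], [1, 8, 0, 0, 0, 0, 0], [1, 0, 0, 0, 0, 0, 0], [1, 2, 0, 0, 0, 0, 0], [0, 0, 0, 0, 0, 0, 0], [0, 0, 0, 0, 0, 0, 0], [0, 1, 0, 0, 0, 0, 0], [0, 0, 0, 0, 0, 0, 0]]
wrist white 950 z [11. 14. 16.] [[77, 0, 0, 0, 0, 0, 0], [109, 10, 0, 0, 0, 0, 0], [74, 8, 0, 0, 0, 0, 0], [74, 39, 0, 0, 0, 0, 0], [73, 31, 0, 0, 0, 0, 0], [53, 26, 0, 0, 0, 0, 0], [67, 37, 0, 0, 0, 0, 0], [44, 30, 0, 0, 0, 0, 0], [40, 61, 0, 0, 0, 0, 0], [35, 55, 0, 0, 0, 0, 0], [2, 5, 0, 0, 0, 0, 0]]
side 965 [[0.209, 0.101, 0.004], [0.492, 0.208, 0.027]]
 wood 326 [[0.207, 0.108, 0.006], [0.334, 0.149, 0.025]]
scene 382 [[0.21, 0.094, 0.004], [0.444, 0.217, 0.027]]
 wood 78 [[0.209, 0.102, 0.011], [0.339, 0.147, 0.026]]
```

```bash
python3 - <<'E'
from h import *
s=readout.sense();M=R.from_rotvec(s['eef_rot']).as_matrix();ps=np.arctan2(M[1,0],M[0,0])%(2*np.pi);p=s['tool_pos']
print(p,ps)
x=np.load('pose7.npy');Rb=R.from_rotvec(x[3:6]);G=Rb.apply([.033,.095,.0])+x[:3];yb=np.arctan2(*Rb.apply([1,0,0])[[1,0]])
d=G-p;n=5;dps=(np.pi+yb-ps)/n;print(G,np.pi+yb)
for i in range(n):
    a=ps+i*dps;X=np.array([np.cos(a),np.sin(a)]);Y=np.array([X[1],-X[0]]);print((d[:2]/n@X).round(4),(d[:2]/n@Y).round(4),round(-dps,4))
E
```

```text
[ 0.52682275 -0.00769933  0.18878624] 3.1038499937754085
[5.45400881e-01 1.10609942e-01 4.44910773e-04] 3.0440243605684083
-0.0028 0.0238 0.012
-0.0025 0.0238 0.012
-0.0023 0.0238 0.012
-0.002 0.0239 0.012
-0.0017 0.0239 0.012
```

Call:
apply_moves(plan=[[[-0.0028, 0.0238, 0], 0.012], [[-0.0025, 0.0238, 0], 0.012], [[-0.0023, 0.0238, 0], 0.012], [[-0.002, 0.0239, 0], 0.012], [[-0.0017, 0.0239, 0], 0.012]], claw=130, squeeze=20)

```text
t: 23.8
tool_pos: [0.5455, 0.1116, 0.1888]
eef_rot: [0.154, 3.138, -0.0]
force: [0.5, 0.3, 1.3]
grip_width: 0.0383
grip_force: 0.0
```

Call:
apply_moves(plan=[[[0, 0, 0.03], 0], [[0, 0, 0.035], 0], [[0, 0, 0.02], 0], [[0, 0, 0], 0], [[0, 0, 0], 0]])

```text
t: 24.3
tool_pos: [0.5456, 0.1106, 0.1042]
eef_rot: [0.154, 3.138, 0.0]
force: [0.8, 0.3, 0.0]
grip_width: 0.0449
grip_force: 0.0
```

```bash
python3 refit.py; python3 - <<'E'
from h import *
s=readout.sense();M=R.from_rotvec(s['eef_rot']).as_matrix();print(np.arctan2(M[1,0],M[0,0])%(2*np.pi))
E
```

```text
t 24.3 tcp [0.5456 0.1106 0.1042] w 0.0449 N 0.0 F [0.8 0.3 0. ]
med 0.0008 pos [0.5035 0.0195 0.0006] yaw -5.5 pitch fwd/roll right [-0. -0.] lid 1.99 [2133, 2356, 3000]
{'FR': [425.8, -67.5, 0.7], 'FL': [443.8, 119.6, 0.6], 'BR': [563.2, -80.7, 0.6], 'BL': [581.2, 106.4, 0.5]} grip in box [ 33.1  94.7 103.7]
side white 101 z [ 8. 14. 19.] [[0, 0, 0, 0, 0, 0, 0], [10, 3, 0, 0, 0, 0, 0], [7, 2, 0, 0, 0, 0, 0], [8, 6, 0, 0, 0, 0, 0], [2, 7, 0, 0, 0, 0, 0], [7, 4, 0, 0, 0, 0, 0], [2, 11, 0, 0, 0, 0, 0], [6, 4, 0, 0, 0, 0, 0], [2, 9, 0, 0, 0, 0, 0], [0, 9, 0, 0, 0, 0, 0], [1, 1, 0, 0, 0, 0, 0]]
wrist white 1803 z [10. 14. 16.] [[137, 8, 0, 0, 0, 0, 0], [192, 54, 0, 0, 0, 0, 0], [124, 43, 0, 0, 0, 0, 0], [98, 116, 0, 0, 0, 0, 0], [93, 103, 0, 0, 0, 0, 0], [63, 91, 0, 0, 0, 0, 0], [71, 123, 0, 0, 0, 0, 0], [41, 94, 0, 0, 0, 0, 0], [30, 155, 0, 0, 0, 0, 0], [24, 131, 0, 0, 0, 0, 0], [2, 10, 0, 0, 0, 0, 0]]
3.0437966298502213
```

Call:
apply_moves(plan=[[[0, 0, 0.03], 0], [[0, 0, 0.025], 0], [[0, 0, 0.008], 0], [[0, 0, 0], 0], [[0, 0, 0], 0]])

```text
t: 24.95
tool_pos: [0.5466, 0.1106, 0.0424]
eef_rot: [0.153, 3.135, 0.0]
force: [-0.3, 0.3, -0.2]
grip_width: 0.0452
grip_force: 0.0
```

Call:
apply_moves(plan=[[[0, 0, 0], 0], [[0, 0, 0], 0], [[0, 0, 0], 0], [[0, 0, 0], 0], [[0, 0, 0], 0]], claw=255, squeeze=40)

```text
t: 25.45
tool_pos: [0.5455, 0.1106, 0.041]
eef_rot: [0.153, 3.138, 0.0]
force: [0.0, -0.0, 1.4]
grip_width: 0.0094
grip_force: 40.0
```

```bash
python3 -c "
from h import *
s=readout.sense();p=s['tool_pos'];M=R.from_rotvec(s['eef_rot']).as_matrix();ps=np.arctan2(M[1,0],M[0,0])%(2*np.pi);print(p,ps,s['grip_width'],s['force'])
rot=np.array([[np.cos(.014),-np.sin(.014)],[np.sin(.014),np.cos(.014)]]);G=np.array([.566,-.0685])+rot@[.033,.095];d=G-p[:2];n=10;dy=(np.pi+.014-ps)/n
for i in range(n):
    a=ps+i*dy;X=np.array([np.cos(a),np.sin(a)]);Y=np.array([X[1],-X[0]]);print([(d/n@X).round(4),(d/n@Y).round(4)],round(-dy,4))
"
```

```text
[0.54552066 0.11064913 0.04101605] 3.043845773362871 0.009422200204223253 [ 0.01316062 -0.04070208  1.35874709]
[np.float64(-0.006), np.float64(-0.0078)] -0.0112
[np.float64(-0.0059), np.float64(-0.0079)] -0.0112
[np.float64(-0.0058), np.float64(-0.008)] -0.0112
[np.float64(-0.0057), np.float64(-0.008)] -0.0112
[np.float64(-0.0057), np.float64(-0.0081)] -0.0112
[np.float64(-0.0056), np.float64(-0.0081)] -0.0112
[np.float64(-0.0055), np.float64(-0.0082)] -0.0112
[np.float64(-0.0054), np.float64(-0.0083)] -0.0112
[np.float64(-0.0053), np.float64(-0.0083)] -0.0112
[np.float64(-0.0052), np.float64(-0.0084)] -0.0112
```

Call:
apply_moves(plan=[[[-0.006, -0.0078, 0], -0.0112], [[-0.0059, -0.0079, 0], -0.0112], [[-0.0058, -0.008, 0], -0.0112], [[-0.0057, -0.008, 0], -0.0112], [[-0.0057, -0.0081, 0], -0.0112]])

```text
t: 25.95
tool_pos: [0.5717, 0.0685, 0.041]
eef_rot: [-0.065, -3.14, -0.002]
force: [-2.9, 3.8, 5.0]
grip_width: 0.0099
grip_force: 40.1
```

Call:
apply_moves(plan=[[[-0.0056, -0.0081, 0], -0.0112], [[-0.0055, -0.0082, 0], -0.0112], [[-0.0054, -0.0083, 0], -0.0112], [[-0.0053, -0.0083, 0], -0.0112], [[-0.0052, -0.0084, 0], -0.0112]])

```text
t: 26.45
tool_pos: [0.5978, 0.0266, 0.041]
eef_rot: [0.022, -3.141, -0.002]
force: [-4.0, 4.4, 5.8]
grip_width: 0.0095
grip_force: 40.1
```

Call:
apply_moves(plan=[[[0, 0, 0], 0], [[0, 0, 0], 0]], squeeze=20)

```text
t: 26.65
tool_pos: [0.5984, 0.0253, 0.041]
eef_rot: [-0.022, 3.14, -0.004]
force: [0.0, -5.0, 1.4]
grip_width: 0.01
grip_force: 20.0
```

```bash
python3 refit.py "[.566,-.0685,0,0,0,.014,1.99]"|grep -v white
```

```text
t 26.65 tcp [0.5984 0.0253 0.041 ] w 0.01 N 20.0 F [ 0.  -5.   1.4]
med 0.0006 pos [ 5.666e-01 -6.950e-02  4.000e-04] yaw 0.8 pitch fwd/roll right [ 0.1 -0. ] lid 2.0 [1272, 1984, 3000]
{'FR': [499.0, -164.5, 0.3], 'FL': [496.2, 23.4, 0.3], 'BR': [637.0, -162.5, 0.5], 'BL': [634.2, 25.5, 0.5]} grip in box [33.2 94.3 40.6]
```

Call:
apply_moves(plan=[[[0.0012, -0.0016, -0.0074], 0], [[0.0014, -0.0018, -0.0073], 0.001], [[0.0015, -0.002, -0.0072], 0.0015], [[0.0017, -0.0022, -0.0071], 0.002], [[0.0018, -0.0024, -0.007], 0.0027]])

```text
t: 27.3
tool_pos: [0.5898, 0.0169, 0.0773]
eef_rot: [0.011, -3.141, -0.001]
force: [1.0, -1.4, -5.3]
grip_width: 0.0121
grip_force: 20.8
```

Call:
apply_moves(plan=[[[0.002, -0.0026, -0.0069], 0.0033], [[0.0021, -0.0028, -0.0068], 0.004], [[0.0022, -0.003, -0.0067], 0.0045], [[0.0024, -0.0032, -0.0065], 0.005], [[0, 0, 0], 0]])

```text
t: 27.8
tool_pos: [0.5819, 0.0046, 0.1049]
eef_rot: [0.016, 3.14, -0.001]
force: [-0.0, -1.2, -4.3]
grip_width: 0.0141
grip_force: 21.3
```

```bash
cat > g.py <<'E'
# refit from a guess: python3 g.py pitch roll  (FR at its place unless given grip coords in the last fit)
from h import *
import sys,refit
p,r=np.radians([float(a) for a in sys.argv[1:3]]); nb=np.array([np.sin(p),np.sin(r),0]);nb[2]=np.sqrt(1-nb@nb)
q=R.align_vectors([[0,0,1]],[nb])[0]; tp=readout.sense()['tool_pos']
gz=float(sys.argv[3]) if len(sys.argv)>3 else 41
refit.refit(np.r_[tp-q.apply(np.array([33,94.5,gz])*1e-3),q.as_rotvec(),2.0],.02)
E
python3 g.py 4 14
```

```text
t 27.8 tcp [0.5819 0.0046 0.1049] w 0.0141 N 21.3 F [-0.  -1.2 -4.3]
med 0.0007 pos [ 0.5496 -0.0675  0.0323] yaw -0.2 pitch fwd/roll right [ 1.  19.2] lid 2.0 [1329, 2460, 3000]
{'FR': [480.8, -155.9, 0.2], 'FL': [480.5, 21.6, 62.1], 'BR': [618.8, -156.5, 2.5], 'BL': [618.4, 21.0, 64.5]} grip in box [33.2 91.9 44.3]
side white 61 z [ 9. 14. 17.] [[0, 0, 0, 0, 0, 0, 0], [0, 0, 0, 0, 0, 0, 0], [7, 0, 0, 0, 0, 0, 0], [7, 1, 0, 0, 0, 0, 0], [7, 1, 0, 0, 0, 0, 0], [6, 1, 0, 0, 0, 0, 0], [7, 2, 0, 0, 0, 0, 0], [6, 0, 0, 0, 0, 0, 0], [8, 2, 0, 0, 0, 0, 0], [5, 1, 0, 0, 0, 0, 0], [0, 0, 0, 0, 0, 0, 0]]
scene white 18 z [ 7. 14. 17.] [[4, 0, 0, 0, 0, 0, 0], [8, 2, 0, 2, 0, 0, 0], [2, 0, 0, 0, 0, 0, 0], [0, 0, 0, 0, 0, 0, 0], [0, 0, 0, 0, 0, 0, 0], [0, 0, 0, 0, 0, 0, 0], [0, 0, 0, 0, 0, 0, 0], [0, 0, 0, 0, 0, 0, 0], [0, 0, 0, 0, 0, 0, 0], [0, 0, 0, 0, 0, 0, 0], [0, 0, 0, 0, 0, 0, 0]]
wrist white 1907 z [ 8. 14. 17.] [[153, 0, 0, 0, 0, 0, 0], [236, 0, 0, 0, 0, 0, 0], [194, 0, 0, 0, 0, 0, 0], [208, 0, 0, 0, 0, 0, 0], [194, 0, 0, 0, 0, 0, 0], [163, 0, 0, 0, 0, 0, 0], [209, 0, 0, 0, 0, 0, 0], [154, 0, 0, 0, 0, 0, 0], [203, 0, 0, 0, 0, 0, 0], [176, 0, 0, 0, 0, 0, 0], [17, 0, 0, 0, 0, 0, 0]]
```

Call:
apply_moves(plan=[[[0.005, 0, -0.012], 0], [[0.01, 0, -0.016], 0], [[0.005, 0, -0.014], 0], [[0, 0, -0.006], 0], [[0, 0, 0], 0]], squeeze=34)

```text
t: 28.45
tool_pos: [0.5626, 0.0052, 0.1534]
eef_rot: [0.015, 3.138, -0.001]
force: [1.2, -1.0, -4.7]
grip_width: 0.013
grip_force: 33.1
```

Call:
apply_moves(plan=[[[-0.008, 0, 0], 0], [[-0.02, 0, 0], 0], [[-0.035, 0, 0], 0], [[0.04, 0, 0], 0], [[0.02, 0, 0], 0]])

```text
t: 28.95
tool_pos: [0.5638, 0.0053, 0.1475]
eef_rot: [-0.015, -3.134, -0.002]
force: [-3.2, 0.3, -4.0]
grip_width: 0.0115
grip_force: 34.4
```

Call:
apply_moves(plan=[[[0.008, 0, 0], 0], [[0, 0, 0], 0], [[0, 0, 0], 0]])

```text
t: 29.25
tool_pos: [0.5574, 0.0053, 0.1519]
eef_rot: [0.015, 3.14, -0.0]
force: [-1.6, -1.0, -4.9]
grip_width: 0.0118
grip_force: 33.8
```

```bash
python3 g.py 5 24 44 | cut -c1-330
```

```text
t 29.25 tcp [0.5574 0.0053 0.1519] w 0.0118 N 33.8 F [-1.6 -1.  -4.9]
med 0.001 pos [ 0.5293 -0.075   0.0857] yaw -1.2 pitch fwd/roll right [ 4.5 12.6] lid 1.99 [1489, 2319, 3000]
{'FR': [460.3, -165.4, 59.8], 'FL': [460.8, 18.1, 100.8], 'BR': [597.9, -168.1, 70.5], 'BL': [598.4, 15.4, 111.5]} grip in box [31.5 92.9 44.8]
side white 101 z [ 9. 16. 21.] [[2, 0, 0, 0, 0, 0, 0], [8, 3, 0, 0, 0, 0, 0], [11, 1, 0, 0, 0, 0, 0], [12, 0, 0, 0, 0, 0, 0], [7, 4, 0, 0, 0, 0, 0], [8, 1, 0, 0, 0, 0, 0], [11, 2, 0, 0, 0, 0, 0], [10, 1, 0, 0, 0, 0, 0], [9, 1, 0, 0, 0, 0, 0], [10, 0, 0, 0, 0, 0, 0], [0, 0, 0, 0, 0, 0, 0]]
wrist white 2018 z [ 8. 12. 15.] [[158, 0, 0, 3, 0, 0, 0], [260, 0, 0, 0, 0, 0, 0], [191, 0, 0, 0, 0, 0, 0], [227, 0, 0, 0, 0, 0, 0], [223, 0, 0, 0, 0, 0, 0], [182, 0, 0, 0, 0, 0, 0], [218, 0, 0, 0, 0, 0, 0], [163, 0, 0, 0, 0, 0, 0], [206, 0, 0, 0, 0, 0, 0], [179, 0, 0, 0, 0, 0, 0], [8, 0, 0, 0, 0, 0, 0]]
```

Call:
apply_moves(plan=[[[-0.008, 0, 0], 0], [[-0.02, 0, 0], 0], [[-0.037, 0, 0], 0], [[0.042, 0, 0], 0], [[0.018, 0, 0], 0]], squeeze=30)

```text
t: 29.9
tool_pos: [0.5611, 0.0053, 0.148]
eef_rot: [-0.014, -3.135, -0.001]
force: [-1.9, 0.2, -4.8]
grip_width: 0.0121
grip_force: 31.2
```

Call:
apply_moves(plan=[[[0.005, 0, 0], 0], [[-0.008, 0, 0], 0], [[-0.02, 0, 0], 0], [[-0.037, 0, 0], 0], [[0.042, 0, 0], 0]])

```text
t: 30.4
tool_pos: [0.5897, 0.003, 0.1464]
eef_rot: [0.014, 3.139, -0.0]
force: [1.8, -0.1, -6.7]
grip_width: 0.0149
grip_force: 34.0
```

Call:
apply_moves(plan=[[[0.018, 0, 0], 0], [[0.005, 0, 0], 0], [[0, 0, 0], 0], [[0, 0, 0], 0]])

```text
t: 30.8
tool_pos: [0.5589, 0.0051, 0.1533]
eef_rot: [0.014, 3.136, -0.002]
force: [1.6, 0.6, -5.2]
grip_width: 0.0139
grip_force: 29.9
```

```bash
python3 g.py 10 15 45 | cut -c1-330
```

```text
t 30.8 tcp [0.5589 0.0051 0.1533] w 0.0139 N 29.9 F [ 1.6  0.6 -5.2]
med 0.0014 pos [ 0.5373 -0.0589  0.0711] yaw -3.3 pitch fwd/roll right [ 9.1 24.4] lid 2.04 [1016, 2072, 3000]
{'FR': [470.6, -140.5, 21.4], 'FL': [468.0, 30.7, 99.1], 'BR': [606.6, -148.4, 43.1], 'BL': [604.1, 22.8, 120.9]} grip in box [30.6 91.9 43.9]
wrist white 1607 z [ 8. 13. 21.] [[217, 0, 0, 0, 0, 0, 0], [233, 0, 0, 0, 0, 0, 0], [130, 0, 0, 0, 0, 0, 0], [186, 0, 0, 0, 0, 0, 0], [152, 0, 0, 0, 0, 0, 0], [138, 0, 0, 0, 0, 0, 0], [160, 0, 0, 0, 0, 0, 0], [115, 0, 0, 0, 0, 0, 0], [148, 0, 0, 0, 0, 0, 0], [125, 0, 0, 0, 0, 0, 0], [3, 0, 0, 0, 0, 0, 0]]
```

Call:
apply_moves(plan=[[[-0.008, 0, -0.005], 0], [[-0.02, 0, -0.005], 0], [[-0.037, 0, 0], 0], [[0.042, 0, 0], 0], [[0.018, 0, 0], 0]], squeeze=32)

```text
t: 31.45
tool_pos: [0.5615, 0.0052, 0.1585]
eef_rot: [-0.014, -3.136, -0.001]
force: [-2.0, -0.6, -4.8]
grip_width: 0.0136
grip_force: 31.3
```

Call:
apply_moves(plan=[[[0.005, 0, 0], 0], [[-0.008, 0, 0], 0], [[-0.02, 0, 0], 0], [[-0.037, 0, 0], 0], [[0.042, 0, 0], 0]])

```text
t: 31.95
tool_pos: [0.5899, 0.0031, 0.1567]
eef_rot: [0.015, 3.139, 0.0]
force: [1.3, 1.3, -5.2]
grip_width: 0.0146
grip_force: 35.1
```

Call:
apply_moves(plan=[[[0.018, 0, 0], 0], [[0.005, 0, 0], 0], [[0, 0, 0], 0], [[0, 0, 0], 0]])

```text
t: 32.35
tool_pos: [0.5588, 0.005, 0.1635]
eef_rot: [0.014, 3.136, -0.002]
force: [0.2, -0.3, -3.5]
grip_width: 0.0135
grip_force: 31.7
```

```bash
python3 g.py 15 24 44 | cut -c1-330
```

```text
t 32.35 tcp [0.5588 0.005  0.1635] w 0.0135 N 31.7 F [ 0.2 -0.3 -3.5]
med 0.0012 pos [ 0.5441 -0.0443  0.0683] yaw -5.3 pitch fwd/roll right [11.2 33.2] lid 2.03 [771, 2034, 3000]
{'FR': [479.7, -116.7, 3.5], 'FL': [473.8, 40.6, 106.3], 'BR': [614.5, -129.1, 30.3], 'BL': [608.5, 28.2, 133.2]} grip in box [28.4 92.8 47.7]
wrist white 1311 z [ 8. 13. 22.] [[163, 0, 0, 0, 0, 0, 0], [170, 0, 0, 0, 0, 0, 0], [146, 0, 0, 0, 0, 0, 0], [167, 0, 0, 0, 0, 0, 0], [122, 0, 0, 0, 0, 0, 0], [134, 0, 0, 0, 0, 0, 0], [126, 0, 0, 0, 0, 0, 0], [88, 0, 0, 0, 0, 0, 0], [119, 0, 0, 0, 0, 0, 0], [76, 0, 0, 0, 0, 0, 0], [0, 0, 0, 0, 0, 0, 0]]
```

Call:
apply_moves(plan=[[[0, 0, 0], 0], [[0, 0, 0], 0], [[0, 0, 0], 0]], squeeze=55)

```text
t: 32.8
tool_pos: [0.5564, 0.0055, 0.1617]
eef_rot: [-0.015, -3.141, -0.0]
force: [0.1, 1.7, -5.8]
grip_width: 0.0128
grip_force: 52.3
```

```bash
python3 g.py 11 28 47 | cut -c1-330|grep -v white
```

```text
t 32.8 tcp [0.5564 0.0055 0.1617] w 0.0128 N 52.3 F [ 0.1  1.7 -5.8]
med 0.0006 pos [ 0.5447 -0.047   0.0667] yaw -3.6 pitch fwd/roll right [11.9 31. ] lid 2.01 [826, 2011, 3000]
{'FR': [482.5, -123.1, 4.1], 'FL': [472.1, 37.6, 101.0], 'BR': [617.3, -131.5, 32.5], 'BL': [606.9, 29.2, 129.4]} grip in box [27.9 93.2 49.5]
```

Call:
apply_moves(plan=[[[0, 0.002, 0.009], 0], [[0, 0.002, 0.01], 0], [[0, 0.002, 0.01], 0], [[0, 0.002, 0.01], 0], [[0, 0.002, 0.01], 0]])

```text
t: 33.45
tool_pos: [0.5565, 0.0158, 0.1118]
eef_rot: [-0.015, -3.141, -0.0]
force: [0.7, 2.3, 0.3]
grip_width: 0.0103
grip_force: 50.6
```

```bash
python3 g.py 11 12 48 | cut -c1-330
```

```text
t 33.45 tcp [0.5565 0.0158 0.1118] w 0.0103 N 50.6 F [0.7 2.3 0.3]
med 0.0008 pos [ 0.5356 -0.0608  0.0339] yaw -1.7 pitch fwd/roll right [ 8.4 14.8] lid 2.01 [1317, 2137, 3000]
{'FR': [468.1, -149.6, -0.1], 'FL': [466.6, 32.1, 48.0], 'BR': [604.6, -153.8, 19.9], 'BL': [603.0, 27.9, 68.0]} grip in box [29.7 93.8 51.8]
side white 85 z [ 8. 13. 18.] [[0, 1, 0, 0, 0, 0, 0], [4, 6, 0, 0, 0, 0, 0], [8, 1, 0, 0, 0, 0, 0], [8, 2, 0, 0, 0, 0, 0], [10, 2, 0, 0, 0, 0, 0], [8, 0, 0, 0, 0, 0, 0], [9, 2, 0, 0, 0, 0, 0], [8, 1, 0, 0, 0, 0, 0], [10, 2, 0, 0, 0, 0, 0], [3, 0, 0, 0, 0, 0, 0], [0, 0, 0, 0, 0, 0, 0]]
wrist white 1795 z [ 8. 14. 16.] [[163, 0, 0, 0, 0, 0, 0], [217, 0, 0, 0, 0, 0, 0], [160, 0, 0, 0, 0, 0, 0], [205, 0, 0, 0, 0, 0, 0], [179, 0, 0, 0, 0, 0, 0], [173, 0, 0, 0, 0, 0, 0], [203, 0, 0, 0, 0, 0, 0], [147, 0, 0, 0, 0, 0, 0], [191, 0, 0, 0, 0, 0, 0], [157, 0, 0, 0, 0, 0, 0], [0, 0, 0, 0, 0, 0, 0]]
```

Call:
apply_moves(plan=[[[0, 0.001, 0.012], 0], [[0, 0.001, 0.014], 0], [[0, 0.001, 0.014], 0], [[0, 0.001, 0.012], 0], [[0, 0, 0.006], 0]], squeeze=20)

```text
t: 34.1
tool_pos: [0.5556, 0.0199, 0.0528]
eef_rot: [-0.015, -3.139, -0.001]
force: [-0.1, 3.0, -1.9]
grip_width: 0.0095
grip_force: 19.9
```

Call:
apply_moves(plan=[[[0, 0, 0], 0], [[0, 0, 0], 0], [[0, 0, 0], 0]], claw=160)

```text
t: 34.4
tool_pos: [0.5574, 0.019, 0.0556]
eef_rot: [0.015, 3.14, -0.001]
force: [-0.1, -0.3, 0.1]
grip_width: 0.0316
grip_force: 0.0
```

```bash
python3 g.py 0 0 52 | cut -c1-330 | grep -v white; python3 -c "
from h import *
s=readout.sense();M=R.from_rotvec(s['eef_rot']).as_matrix();print(s['tool_pos'],np.arctan2(M[1,0],M[0,0])%(2*np.pi)-np.pi)"
```

```text
t 34.4 tcp [0.5574 0.019  0.0556] w 0.0316 N 0.0 F [-0.1 -0.3  0.1]
med 0.0007 pos [ 0.5266 -0.0748  0.0007] yaw 0.0 pitch fwd/roll right [0.2 0. ] lid 2.01 [1482, 2129, 3000]
{'FR': [457.6, -168.8, 0.4], 'FL': [457.5, 19.2, 0.4], 'BR': [595.6, -168.8, 0.9], 'BL': [595.5, 19.2, 1.0]} grip in box [31.  93.8 54.8]
[0.55712696 0.01916369 0.05540353] -0.00981639280126112
```

Call:
apply_moves(plan=[[[-0.0035, 0.001, 0.008], -0.01], [[0, 0, 0.008], 0], [[0, 0, 0.003], 0], [[0, 0, 0], 0]])

```text
t: 34.95
tool_pos: [0.5592, 0.0206, 0.0345]
eef_rot: [0.001, -3.139, -0.001]
force: [0.1, -0.1, 0.4]
grip_width: 0.0346
grip_force: 0.0
```

Call:
apply_moves(plan=[[[0, 0, 0], 0], [[0, 0, 0], 0], [[0, 0, 0], 0], [[0, 0, 0], 0]], claw=255, squeeze=55)

```text
t: 35.35
tool_pos: [0.5603, 0.0203, 0.036]
eef_rot: [-0.0, 3.141, -0.0]
force: [0.1, -0.4, 0.0]
grip_width: 0.0096
grip_force: 55.0
```

```bash
python3 -c "
from h import *
c1=load('scene')[2];c2=load('side')[2]
print('vial',tri((c1,(332/1.4,440/1.4)),(c2,(312/1.4,220/1.4))),'comb_s',tri((c1,(266/1.4,453/1.4)),(c2,(342/1.4,205/1.4))),'tube', tri((c1,(455/1.4,395/1.4)),(c2,(272/1.4,288/1.4))))
print(readout.sense()['tool_pos'])"
```

```text
vial [ 0.7672821  -0.22380146  0.02078171] comb_s [ 0.71488068 -0.34018568  0.0037984 ] tube [0.78702889 0.05826765 0.00731233]
[0.56031058 0.02029865 0.03598348]
```

Call:
apply_moves(plan=[[[-0.008, -0.032, 0], 0.1], [[-0.008, 0.032, 0], -0.1], [[-0.008, -0.03, 0], -0.1], [[-0.008, 0.034, 0], 0.1], [[-0.004, 0.001, 0], 0]])

```text
t: 35.85
tool_pos: [0.5954, 0.0269, 0.036]
eef_rot: [-0.004, -3.14, -0.002]
force: [-3.9, -0.5, 5.0]
grip_width: 0.0095
grip_force: 55.0
```

```bash
python3 g.py 0 0 36
```

```text
t 35.85 tcp [0.5954 0.0269 0.036 ] w 0.0095 N 55.0 F [-3.9 -0.5  5. ]
med 0.0006 pos [ 5.618e-01 -6.810e-02  5.000e-04] yaw -0.2 pitch fwd/roll right [0.1 0. ] lid 2.0 [1221, 1924, 3000]
{'FR': [492.4, -161.8, 0.4], 'FL': [493.1, 26.2, 0.4], 'BR': [630.4, -162.4, 0.6], 'BL': [631.1, 25.6, 0.6]} grip in box [33.4 95.1 35.5]
side white 109 z [ 8. 14. 19.] [[0, 0, 0, 0, 0, 0, 0], [0, 0, 0, 0, 0, 0, 0], [0, 0, 5, 0, 0, 0, 0], [0, 1, 14, 0, 0, 0, 0], [0, 0, 11, 0, 0, 0, 0], [0, 0, 12, 1, 0, 0, 0], [0, 0, 13, 6, 0, 0, 0], [0, 5, 7, 11, 0, 0, 0], [0, 4, 3, 14, 0, 0, 0], [0, 0, 0, 2, 0, 0, 0], [0, 0, 0, 0, 0, 0, 0]]
scene white 19 z [ 9. 14. 17.] [[0, 0, 0, 0, 0, 0, 0], [0, 0, 0, 0, 0, 0, 0], [0, 0, 0, 0, 0, 0, 0], [0, 0, 10, 0, 0, 0, 0], [0, 0, 8, 0, 0, 0, 0], [0, 0, 0, 0, 0, 0, 0], [0, 0, 1, 0, 0, 0, 0], [0, 0, 0, 0, 0, 0, 0], [0, 0, 0, 0, 0, 0, 0], [0, 0, 0, 0, 0, 0, 0], [0, 0, 0, 0, 0, 0, 0]]
wrist white 3248 z [ 9. 14. 16.] [[0, 0, 0, 0, 0, 0, 0], [0, 0, 0, 0, 0, 0, 0], [0, 0, 99, 0, 0, 0, 0], [0, 0, 433, 0, 0, 0, 0], [0, 0, 354, 0, 0, 0, 0], [0, 11, 346, 61, 0, 0, 0], [0, 63, 452, 254, 0, 0, 0], [0, 3, 364, 456, 0, 0, 0], [0, 0, 23, 329, 0, 0, 0], [0, 0, 0, 0, 0, 0, 0], [0, 0, 0, 0, 0, 0, 0]]
```

Call:
apply_moves(plan=[[[0, 0, -0.006], 0], [[0.001, -0.002, -0.012], 0], [[0.001, -0.002, -0.014], 0], [[0.001, -0.002, -0.014], 0], [[0.001, -0.002, -0.014], 0]], squeeze=24)

```text
t: 36.5
tool_pos: [0.592, 0.0166, 0.0974]
eef_rot: [0.0, 3.141, -0.0]
force: [0.3, -0.7, -5.2]
grip_width: 0.0098
grip_force: 24.1
```

Call:
apply_moves(plan=[[[0.001, -0.002, -0.014], 0], [[0.005, -0.002, -0.014], 0], [[0.01, 0, -0.012], 0], [[0.005, 0, -0.006], 0], [[0, 0, 0], 0]])

```text
t: 37.0
tool_pos: [0.5708, 0.013, 0.143]
eef_rot: [-0.0, 3.14, -0.001]
force: [0.5, 0.3, -5.8]
grip_width: 0.01
grip_force: 24.1
```

```bash
python3 g.py 1 15 37 | cut -c1-330
```

```text
t 37.0 tcp [0.5708 0.013  0.143 ] w 0.01 N 24.1 F [ 0.5  0.3 -5.8]
med 0.0008 pos [ 0.5369 -0.0811  0.1045] yaw 0.4 pitch fwd/roll right [-0.1  0.5] lid 1.99 [1836, 2523, 3000]
{'FR': [468.6, -175.6, 103.8], 'FL': [467.2, 12.4, 105.5], 'BR': [606.6, -174.6, 103.6], 'BL': [605.2, 13.4, 105.3]} grip in box [34.6 94.2 37.6]
side white 109 z [ 9. 14. 20.] [[0, 0, 0, 0, 0, 0, 0], [0, 0, 0, 0, 0, 0, 0], [0, 0, 7, 0, 0, 0, 0], [0, 0, 12, 0, 0, 0, 0], [0, 0, 9, 2, 0, 0, 0], [0, 2, 10, 8, 0, 0, 0], [0, 0, 16, 12, 0, 0, 0], [0, 1, 9, 13, 1, 0, 0], [0, 1, 0, 6, 0, 0, 0], [0, 0, 0, 0, 0, 0, 0], [0, 0, 0, 0, 0, 0, 0]]
wrist white 3128 z [ 9. 14. 16.] [[0, 0, 0, 0, 0, 0, 0], [0, 0, 0, 0, 0, 0, 0], [0, 0, 225, 0, 0, 0, 0], [0, 0, 416, 0, 0, 0, 0], [0, 0, 282, 0, 0, 0, 0], [0, 41, 372, 138, 0, 0, 0], [0, 25, 438, 329, 0, 0, 0], [0, 1, 214, 449, 0, 0, 0], [0, 0, 0, 179, 19, 0, 0], [0, 0, 0, 0, 0, 0, 0], [0, 0, 0, 0, 0, 0, 0]]
```

Call:
apply_moves(plan=[[[0, 0, 0.008], 0], [[0, 0, 0.01], 0], [[0, 0, 0.01], 0], [[0, 0, 0.006], 0], [[0, 0, 0], 0]], squeeze=18)

```text
t: 37.65
tool_pos: [0.5696, 0.0133, 0.1057]
eef_rot: [0.0, -3.138, -0.001]
force: [0.2, -0.1, -4.4]
grip_width: 0.0138
grip_force: 18.7
```

Call:
apply_moves(plan=[[[-0.008, 0, 0], 0], [[-0.02, 0, 0], 0], [[-0.035, 0, 0], 0], [[0.04, 0, 0], 0], [[0.018, 0, 0], 0]])

```text
t: 38.15
tool_pos: [0.5763, 0.0129, 0.1057]
eef_rot: [0.002, -3.139, -0.0]
force: [0.8, -0.2, -3.8]
grip_width: 0.0167
grip_force: 16.3
```

Call:
apply_moves(plan=[[[0.005, 0, 0], 0], [[0, 0, 0], 0]], squeeze=26)

```text
t: 38.35
tool_pos: [0.5708, 0.0131, 0.1081]
eef_rot: [0.0, 3.141, -0.0]
force: [-1.2, -0.7, -4.6]
grip_width: 0.015
grip_force: 24.4
```

```bash
python3 g.py 3 10 38 | cut -c1-330
```

```text
t 38.35 tcp [0.5708 0.0131 0.1081] w 0.015 N 24.4 F [-1.2 -0.7 -4.6]
med 0.0009 pos [ 0.549  -0.065   0.0432] yaw 3.7 pitch fwd/roll right [ 3.5 17. ] lid 2.01 [1366, 2487, 3000]
{'FR': [487.8, -159.1, 11.5], 'FL': [472.7, 20.1, 66.4], 'BR': [625.2, -150.1, 19.9], 'BL': [610.2, 29.0, 74.8]} grip in box [30.8 91.7 38. ]
side white 40 z [ 9. 15. 18.] [[4, 3, 0, 0, 0, 0, 0], [0, 0, 0, 0, 0, 0, 0], [3, 9, 1, 0, 0, 0, 0], [2, 8, 4, 0, 0, 0, 0], [2, 2, 2, 0, 0, 0, 0], [0, 0, 0, 0, 0, 0, 0], [0, 0, 0, 0, 0, 0, 0], [0, 0, 0, 0, 0, 0, 0], [0, 0, 0, 0, 0, 0, 0], [0, 0, 0, 0, 0, 0, 0], [0, 0, 0, 0, 0, 0, 0]]
scene white 28 z [ 8. 12. 15.] [[1, 0, 0, 0, 0, 0, 0], [3, 0, 1, 0, 0, 2, 0], [3, 4, 0, 0, 0, 0, 0], [7, 4, 0, 0, 0, 0, 0], [3, 0, 0, 0, 0, 0, 0], [0, 0, 0, 0, 0, 0, 0], [0, 0, 0, 0, 0, 0, 0], [0, 0, 0, 0, 0, 0, 0], [0, 0, 0, 0, 0, 0, 0], [0, 0, 0, 0, 0, 0, 0], [0, 0, 0, 0, 0, 0, 0]]
wrist white 1841 z [ 9. 15. 17.] [[146, 0, 0, 0, 0, 0, 0], [249, 37, 61, 0, 0, 0, 0], [141, 191, 180, 0, 0, 0, 0], [155, 208, 154, 0, 0, 0, 0], [199, 66, 0, 0, 0, 0, 0], [52, 0, 0, 0, 0, 0, 0], [0, 0, 0, 0, 0, 0, 0], [0, 0, 0, 0, 0, 0, 0], [1, 0, 0, 0, 0, 0, 0], [1, 0, 0, 0, 0, 0, 0], [0, 0, 0, 0, 0, 0, 0]]
```

Call:
apply_moves(plan=[[[-0.004, 0, -0.016], 0], [[-0.008, 0, -0.016], 0], [[-0.02, 0, 0], 0], [[-0.035, 0, 0], 0], [[0.04, 0, 0], 0]], squeeze=25)

```text
t: 39.0
tool_pos: [0.6069, 0.0113, 0.1353]
eef_rot: [-0.001, 3.139, 0.0]
force: [0.1, -0.4, -8.3]
grip_width: 0.0162
grip_force: 27.3
```

Call:
apply_moves(plan=[[[0.018, 0, 0], 0], [[0.005, 0, 0], 0], [[-0.008, 0, 0], 0], [[-0.02, 0, 0], 0], [[-0.035, 0, 0], 0]])

```text
t: 39.5
tool_pos: [0.6389, 0.0132, 0.141]
eef_rot: [0.0, 3.14, -0.0]
force: [-0.5, -0.3, -4.3]
grip_width: 0.0132
grip_force: 25.5
```

Call:
apply_moves(plan=[[[0.04, 0, 0], 0], [[0.018, 0, 0], 0], [[0.006, 0, 0], 0], [[0, 0, 0], 0]])

```text
t: 39.9
tool_pos: [0.5743, 0.0131, 0.1405]
eef_rot: [-0.0, 3.14, -0.0]
force: [0.3, 0.1, -5.3]
grip_width: 0.0146
grip_force: 25.5
```

```bash
python3 g.py 10 20 39 | cut -c1-330
```

```text
t 39.9 tcp [0.5743 0.0131 0.1405] w 0.0146 N 25.5 F [ 0.3  0.1 -5.3]
med 0.0008 pos [ 0.5639 -0.0602  0.0657] yaw 1.9 pitch fwd/roll right [12.7 18.9] lid 2.02 [1047, 2035, 3000]
{'FR': [506.4, -150.8, 20.0], 'FL': [486.9, 26.0, 81.1], 'BR': [640.9, -146.5, 50.3], 'BL': [621.5, 30.3, 111.3]} grip in box [28.8 92.2 42. ]
side white 36 z [12. 16. 20.] [[4, 3, 1, 0, 0, 0, 0], [4, 1, 2, 0, 0, 0, 0], [3, 4, 0, 0, 0, 0, 0], [6, 2, 0, 0, 0, 0, 0], [4, 2, 0, 0, 0, 0, 0], [0, 0, 0, 0, 0, 0, 0], [0, 0, 0, 0, 0, 0, 0], [0, 0, 0, 0, 0, 0, 0], [0, 0, 0, 0, 0, 0, 0], [0, 0, 0, 0, 0, 0, 0], [0, 0, 0, 0, 0, 0, 0]]
wrist white 1600 z [ 9. 15. 17.] [[103, 110, 112, 0, 0, 0, 0], [160, 181, 92, 0, 0, 0, 0], [69, 193, 0, 0, 0, 0, 0], [99, 114, 0, 0, 0, 0, 0], [200, 0, 0, 0, 0, 0, 0], [162, 0, 0, 0, 0, 0, 0], [1, 0, 0, 0, 0, 0, 0], [1, 0, 0, 0, 0, 0, 0], [1, 0, 0, 0, 0, 0, 0], [2, 0, 0, 0, 0, 0, 0], [0, 0, 0, 0, 0, 0, 0]]
```

Call:
apply_moves(plan=[[[-0.008, 0, -0.004], 0], [[-0.02, 0, -0.006], 0], [[-0.033, 0, -0.004], 0], [[0.037, 0, 0], 0], [[0.017, 0, 0], 0]], squeeze=25)

```text
t: 40.55
tool_pos: [0.5816, 0.0128, 0.1523]
eef_rot: [0.001, -3.14, -0.0]
force: [-1.3, 0.2, -4.8]
grip_width: 0.0145
grip_force: 24.3
```

Call:
apply_moves(plan=[[[0.006, 0, 0], 0], [[0, 0, 0], 0], [[0, 0, 0], 0]])

```text
t: 40.85
tool_pos: [0.5767, 0.0128, 0.1549]
eef_rot: [-0.001, 3.137, -0.001]
force: [1.1, -1.0, -4.7]
grip_width: 0.0151
grip_force: 24.6
```

```bash
python3 g.py 16 20 43 | cut -c1-330
```

```text
t 40.85 tcp [0.5767 0.0128 0.1549] w 0.0151 N 24.6 F [ 1.1 -1.  -4.7]
med 0.0014 pos [ 0.5582 -0.0529  0.0752] yaw -2.9 pitch fwd/roll right [11.4 23.7] lid 2.05 [965, 1960, 3000]
{'FR': [493.9, -135.5, 23.8], 'FL': [487.4, 36.5, 99.4], 'BR': [629.0, -142.4, 51.0], 'BL': [622.5, 29.6, 126.6]} grip in box [30.6 91.6 41.3]
wrist white 1404 z [ 9. 14. 22.] [[192, 118, 124, 0, 0, 0, 0], [167, 182, 0, 0, 0, 0, 0], [129, 184, 0, 0, 0, 0, 0], [194, 18, 0, 0, 0, 0, 0], [93, 0, 0, 0, 0, 0, 0], [3, 0, 0, 0, 0, 0, 0], [0, 0, 0, 0, 0, 0, 0], [0, 0, 0, 0, 0, 0, 0], [0, 0, 0, 0, 0, 0, 0], [0, 0, 0, 0, 0, 0, 0], [0, 0, 0, 0, 0, 0, 0]]
```

Call:
apply_moves(plan=[[[-0.008, 0, -0.004], 0], [[-0.02, 0, 0], 0], [[-0.036, 0, 0], 0], [[0.042, 0, 0], 0], [[0.017, 0, 0], 0]], squeeze=27)

```text
t: 41.5
tool_pos: [0.5795, 0.013, 0.154]
eef_rot: [0.002, -3.135, -0.001]
force: [-0.6, -1.3, -3.9]
grip_width: 0.0138
grip_force: 25.2
```

Call:
apply_moves(plan=[[[0.005, 0, 0], 0], [[0, 0, 0], 0], [[0, 0, 0], 0], [[0, 0, 0], 0], [[0, 0, 0], 0]])

```text
t: 42.0
tool_pos: [0.5751, 0.0131, 0.1582]
eef_rot: [0.0, 3.141, 0.0]
force: [-1.6, 0.1, -5.1]
grip_width: 0.0151
grip_force: 27.4
```

```bash
python3 g.py 14 22 43 | cut -c1-330
```

```text
t 42.0 tcp [0.5751 0.0131 0.1582] w 0.0151 N 27.4 F [-1.6  0.1 -5.1]
med 0.0009 pos [ 0.5694 -0.048   0.07  ] yaw -1.7 pitch fwd/roll right [16.6 25.8] lid 2.0 [878, 1991, 3000]
{'FR': [513.0, -130.1, 9.4], 'FL': [493.6, 38.1, 91.2], 'BR': [645.2, -134.0, 48.8], 'BL': [625.8, 34.2, 130.5]} grip in box [28.9 92.4 46.6]
wrist white 1259 z [ 9. 14. 16.] [[75, 94, 138, 0, 0, 0, 0], [147, 79, 92, 0, 0, 0, 0], [78, 179, 9, 0, 0, 0, 0], [138, 31, 0, 0, 0, 0, 0], [153, 0, 0, 0, 0, 0, 0], [34, 0, 0, 0, 0, 0, 0], [4, 0, 0, 0, 0, 0, 0], [3, 0, 0, 0, 0, 0, 0], [2, 0, 0, 0, 0, 0, 0], [3, 0, 0, 0, 0, 0, 0], [0, 0, 0, 0, 0, 0, 0]]
```

Call:
apply_moves(plan=[[[0.001, -0.002, 0], 0], [[0.002, -0.004, 0], 0], [[0.002, -0.005, 0], 0], [[0.002, -0.005, 0], 0], [[0.002, -0.005, 0], 0]], squeeze=32)

```text
t: 42.65
tool_pos: [0.5656, -0.0085, 0.1577]
eef_rot: [-0.0, -3.142, 0.0]
force: [0.4, 0.8, -4.9]
grip_width: 0.0147
grip_force: 31.3
```

Call:
apply_moves(plan=[[[0.002, -0.005, 0], 0], [[0.002, -0.004, 0], 0], [[0.001, -0.002, 0.001], 0], [[0, 0, 0.002], 0], [[0, 0, 0.002], 0]])

```text
t: 43.15
tool_pos: [0.5608, -0.0188, 0.1525]
eef_rot: [-0.0, 3.142, 0.0]
force: [0.4, -0.1, -5.2]
grip_width: 0.0148
grip_force: 31.2
```

Call:
apply_moves(plan=[[[0, 0, 0.001], 0], [[0, 0, 0], 0], [[0, 0, 0], 0], [[0, 0, 0], 0]])

```text
t: 43.55
tool_pos: [0.561, -0.0188, 0.1518]
eef_rot: [-0.001, 3.141, -0.0]
force: [-0.0, -0.2, -5.6]
grip_width: 0.0146
grip_force: 31.0
```

```bash
python3 g.py 16.6 25.5 46.6 | cut -c1-330
```

```text
t 43.55 tcp [ 0.561  -0.0188  0.1518] w 0.0146 N 31.0 F [-0.  -0.2 -5.6]
med 0.0006 pos [ 0.5522 -0.0803  0.0647] yaw -2.5 pitch fwd/roll right [15.6 25.8] lid 2.02 [832, 2000, 3000]
{'FR': [493.5, -161.6, 5.3], 'FL': [478.1, 7.0, 87.0], 'BR': [626.3, -167.5, 42.4], 'BL': [610.8, 1.1, 124.2]} grip in box [29.3 92.2 45.5]
wrist white 1305 z [ 8. 14. 17.] [[91, 114, 156, 0, 0, 0, 0], [153, 76, 94, 0, 0, 0, 0], [79, 181, 6, 0, 0, 0, 0], [160, 16, 0, 0, 0, 0, 0], [154, 0, 0, 0, 0, 0, 0], [17, 0, 0, 0, 0, 0, 0], [6, 0, 0, 0, 0, 0, 0], [1, 0, 0, 0, 0, 0, 0], [1, 0, 0, 0, 0, 0, 0], [0, 0, 0, 0, 0, 0, 0], [0, 0, 0, 0, 0, 0, 0]]
```

Call:
apply_moves(plan=[[[0, 0, 0.0015], 0], [[0, 0, 0.0015], 0], [[0, 0, 0.001], 0], [[0, 0, 0.001], 0], [[0, 0, 0], 0]])

```text
t: 44.2
tool_pos: [0.5607, -0.0189, 0.1465]
eef_rot: [0.0, -3.141, -0.0]
force: [0.2, 0.6, -5.2]
grip_width: 0.0147
grip_force: 31.0
```

Call:
apply_moves(plan=[[[0, 0, 0], 0], [[0, 0, 0], 0], [[0, 0, 0], 0]])

```text
t: 44.5
tool_pos: [0.5609, -0.0189, 0.1468]
eef_rot: [-0.0, 3.141, -0.0]
force: [0.3, -0.3, -4.8]
grip_width: 0.0146
grip_force: 31.0
```

```bash
python3 g.py 15.6 25.5 45.5 | cut -c1-330; for i in 1 2 3; do python3 -c "
from h import *
print(readout.sense()['force'].round(2));cams.get_image('side')"; done
```

```text
t 44.5 tcp [ 0.5609 -0.0189  0.1468] w 0.0146 N 31.0 F [ 0.3 -0.3 -4.8]
med 0.0006 pos [ 0.5521 -0.0803  0.0596] yaw -2.5 pitch fwd/roll right [15.6 25.7] lid 2.01 [830, 1983, 3000]
{'FR': [493.4, -161.7, 0.2], 'FL': [478.0, 6.9, 81.8], 'BR': [626.2, -167.5, 37.3], 'BL': [610.8, 1.1, 118.9]} grip in box [29.3 92.2 45.7]
wrist white 1315 z [ 9. 14. 17.] [[91, 110, 154, 0, 0, 0, 0], [155, 75, 95, 0, 0, 0, 0], [83, 182, 6, 0, 0, 0, 0], [159, 17, 0, 0, 0, 0, 0], [156, 0, 0, 0, 0, 0, 0], [21, 0, 0, 0, 0, 0, 0], [3, 0, 0, 0, 0, 0, 0], [5, 0, 0, 0, 0, 0, 0], [3, 0, 0, 0, 0, 0, 0], [0, 0, 0, 0, 0, 0, 0], [0, 0, 0, 0, 0, 0, 0]]
[ 0.29  0.05 -6.55]
[-0.3  -0.38 -5.84]
[ 0.15 -0.07 -5.33]
```

Call:
apply_moves(plan=[[[0, 0, 0.001], 0], [[0, 0, 0.001], 0], [[0, 0, 0.0005], 0], [[0, 0, 0], 0], [[0, 0, 0], 0]])

```text
t: 45.3
tool_pos: [0.5609, -0.0189, 0.1443]
eef_rot: [-0.001, 3.141, -0.0]
force: [-0.0, 1.2, -4.4]
grip_width: 0.0147
grip_force: 30.3
```

Call:
apply_moves(plan=[[[0, 0, 0], 0], [[0, 0, 0], 0], [[0, 0, 0], 0], [[0, 0, 0], 0], [[0, 0, 0], 0]])

```text
t: 45.8
tool_pos: [0.5609, -0.0189, 0.1442]
eef_rot: [-0.001, 3.142, 0.0]
force: [0.1, -0.2, -4.7]
grip_width: 0.0147
grip_force: 30.3
```

```bash
python3 g.py 15.6 25.5 46 | grep -v white; python3 - <<'E'
from h import *
x=np.load('pose7.npy');Rb=R.from_rotvec(x[3:6]);P,C,U=cloud('wrist')
L=1e3*Rb.inv().apply(P-x[:3]); i=(C.min(1)>140)&(abs(L[:,0])<66)&(abs(L[:,1])<91)&(L[:,2]>7)&(L[:,2]<40)
H=np.histogram2d(L[i,0],L[i,1],bins=[np.arange(-66,0,4),np.arange(-92,-20,4)])[0]
for r in H: print(''.join('#' if v>8 else '+' if v>2 else '.' for v in r))
P,C,U=cloud('side')
m=(abs(P[:,0]-.51)<.13)&(abs(P[:,1]+.29)<.05)&(P[:,2]>.004)&(P[:,2]<.05)&(C.max(1)>90);print('spatula',np.percentile(P[m],[2,98],axis=0).round(3).tolist())
f=[]
for k in range(6): f.append(readout.sense()['force'][2]);cams.get_image('side')
print(np.mean(f))
E
```

```text
t 45.8 tcp [ 0.5609 -0.0189  0.1442] w 0.0147 N 30.3 F [ 0.1 -0.2 -4.7]
med 0.0006 pos [ 0.5516 -0.0814  0.0577] yaw -2.4 pitch fwd/roll right [15.2 25.1] lid 2.01 [848, 1990, 3000]
{'FR': [492.4, -163.4, -0.3], 'FL': [477.8, 6.3, 79.4], 'BR': [625.4, -169.0, 36.0], 'BL': [610.8, 0.7, 115.7]} grip in box [29.1 92.3 45.9]
###+.#+#+##......
#+#++#######.....
####+######......
#+##.+.##+.......
#+##..+##+.......
#+##.+###........
#+##.+##+........
#+#.####.........
#+#+###..........
#+####...........
#+##.............
#+##.............
#+##.............
#+##.............
#+##.............
#.#..............
spatula [[0.413, -0.318, 0.005], [0.553, -0.28, 0.021]]
-4.430907570676381
```

```bash
python3 -c "
from plant import ctrl
print(ctrl.sign_off())"
```

```text
the job is handed in; nothing more can be done
None
```

The job is handed in: the lid was prised up with the spatula to its stop at 2.0 rad, the spatula lies flat clear of the box, and the box is held by its left rim on its front right corner, tilted about 30° with all four bars in that corner – but it slipped out of the fingers once while tilting (it landed upright with the bars inside, and I dragged it back), and it took some shaking just off the bench to gather the bars.

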